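Open the airing rack and stack lacquered baffle strips on spacer sticks

ROBOT

A 6-joint arm with a two-finger parallel gripper is mounted at the origin on the work surface. World frame = base frame: x ahead of the robot, y to its left, z up, the work surface at z = 0. Lengths are in m, angles in rad, forces in N, time in s.
With the tool pointing down it reaches from about 0.35 to 0.875 m from the base axis. Payload 4.2 kg.
Tool frame: the origin (TCP) lies on the centre line of the jaws, within the pads' length; the fingertips stand 19 mm ahead of it and the grasp point (between the pads) is the TCP; x points along the fingers, z is the direction in which the jaws open and shut, and the axes are right-handed (so a half turn about x gives the same grasp; the last joint's range is limited). The gripper opens to 85 mm and grips with 20 to 120 N. Pads are 22 mm wide; open, the fingers measure 114 mm over their backs; the gripper's body (76 mm by 85 mm) begins 54 mm behind the grasp point. The pads swing forward as they close: fully open they stand 13 mm farther back than shut.
Start: joints at [-0.903, 0.385, 0.008, 0, -1.194, -0.259], TCP at [0.248, -0.573, 0.25] pointing down, gripper open.
Joint ranges: [-3.14, 3.14], [-1.21, 2.06], [-1.07, 1.41], [-3.16, 2.05], [-2.99, -0.16], [-3.1, 3.1]. Speed limits (rad/s): [2.79, 2.79, 3.14, 3.14, 3.14, 3.14].

INTERFACE

Orientations are given as a rotation vector (axis times angle).
In Python, from workcell import sense, camera, sign_off gives the robot as it stands.
- The arm moves only by the tool drive_tool, never from a script. Its argument "deltas" is one flat list of numbers, 5 for each row, row after row: the shift along the tool's x, y, z in mm, then the turn about the tool's x in degrees, then the closure, from 0 (fully open) to 1 (shut). In form: [tx, ty, tz, roll, fingers, tx, ty, tz, roll, fingers, ...]. A call has 1 to 8 rows; each row is the pose to reach, as a shift and turn from the pose measured when the call began, along the tool's axes at that moment; what a row does not reach only later rows make up. A row lasts 1/12 s, in which the tool goes at most 41.7 mm and 7.16 degrees, less where a joint would pass 70% of its speed; a pose out of reach is approached as far as the arm can. A call with a gripper value outside its range is refused whole. The fingers move at their own pace and stop on an object; "force" is the grip in N (left out, the last holds). Time passes only in rows, so rows that repeat a pose let the fingers close. It gives the time, the measured TCP pose, the force and the opening at its end, in the units of the state.
- sense(): the state, without advancing time (a new reading comes with each control period).
- camera(name): name is "scene" or "top" or "wrist"; returns a dict with "img" (420x560x3 uint8, red, green, blue), "range_z" (420x560 float32, m along the optical axis (not along the pixel's ray), 0 where there is no reading), "vertical_fov" (degrees; the focal length in pixels is half the picture's height over the tangent of half this angle, whatever the lens; pixels are square), "cx", "cy" (the principal point, pixels), "rvec" (rotation vector, rad) and "tvec" (3), from world to camera coordinates, as OpenCV has them; the wrist camera has in their place "tool_from_camera" (4x4, takes a point from camera to tool coordinates, whose origin is the TCP and whose axes are the tool frame's). Camera axes: x right, y down, z forward; pixel columns grow to the right and rows downward; lengths in m; the calibration is good to about 2 mm. A picture is of the moment at which its call begins: read the wrist's pose just before it.
- sign_off(): hands the job in, once; it reports no verdict.
The state is a dict: "time_s": time; "qpos": joint angles; "joint_velocities": joint speeds; "tau": joint torques, N m; "eef_pos": TCP position; "tool_rot": TCP orientation; "contact_force": force on the tool from outside, world axes, zero at the start; "ft_torque": the same for the moment, N m; "opening": finger opening in m.
Only numpy, scipy, OpenCV 4.12 (cv2) and the standard library are available. Lean on these libraries where they do the work, as an engineer would, in place of code of your own. Each camera call takes 0.05 s, during which the arm holds its last target. There are 200 camera calls.

TASK

Draw the red-headed pin out of the airing rack and park it upright in whichever of the rack's two side notches is empty, leaving the brass-headed spare in the other, then slide the keeper bar all the way out by its black knob. Take the dark steel flattening weight off the strip in the rack and stack every baffle strip that lies on the bench (one or two) squarely above that strip, each lying level on its own two spacer sticks laid crosswise and centred, one towards each end. Finally lay the weight lengthwise on the middle of the top strip, without having disturbed the coil bobbin or the silver driver; sticks not needed may stay on the bench.

Things in the scene. Friction and masses are not known exactly. Their poses are not given: they have to be found in the camera images.
- rack: Fixed rack. Origin: bench level under the centre of its grey bed (100 x 204 mm, top 20 mm high; side lips 27, end stops 34). Rack x points away from the robot, y left. At rack (0, 165) mm a guide block, 60 x 50 mm, 36 high, has the 16 mm upright bore; a rail 34 high goes on to y 305. Blue wings stand near and far of it: 42 mm along y, tops 56 high, out to x -88 and +88, a notch in each outer end.
- notch_far (a point): A parked pin's place in the far wing's notch: rack (62, 165, 56) mm, at the wing's top. The notch is 18 mm wide, open above, below and towards rack +x, and runs from x 52 to 88 mm through the 8 mm plate. A pin stands here upright with its collar resting on the wing.
- notch_near (a point): The same in the near wing: rack (-62, 165, 56) mm, notch opens towards rack -x.
- pin: Loose steel pin with a red head, at the start upright in the bore through keeper and guide, which it locks, 40 mm deep. Origin: underside of its collar, on the axis; z up along the pin. Shank 14 mm diameter, 40 mm long, below the origin; collar 32 mm diameter, 6 mm thick; round red head 22 mm diameter, from 6 to 48 mm above the origin.
- spare_far: Brass-headed spare pin, same shape and origin as the red one, hanging in the far notch; absent (None) in some starts. Leave it.
- spare_near: The same in the near notch; exactly one of the two spares is present.
- keeper (a joint): Travel of the steel keeper bar along rack +y, m: 0 = over the bottom strip's left end (pinned), 0.10 = fully out, its end stop. It is 36 mm wide, its top 47 mm above the bench, and at 0 it reaches from rack y 45 to 250 mm. It stays where it is left; about 3 N of friction. The work is open from 0.09 on.
- keeper_grip (a point): Grip point on the keeper's upright black knob (22 mm diameter, from 47 to 89 mm above the bench); the point is on its axis, 70 mm above the bench, at rack y 227 mm when the keeper is at 0.
- gap1_left (a point): Middle of the left spacer stick of the first layer: rack (0, 50, 42) mm. A stick there lies along rack x on the bottom strip (top at 34 mm).
- gap1_right (a point): Same at rack (0, -50, 42) mm.
- gap2_left (a point): Left stick of the second layer, on top of the first stacked strip (top at 64 mm): rack (0, 50, 72) mm. Only needed with two strips to stack.
- gap2_right (a point): Same at rack (0, -50, 72) mm.
- strip_base: Bottom baffle strip, already lying between the lips and stops of the rack, along rack y, underside 20 mm high, like the others. It stays.
- weight: Dark steel flattening weight with a yellow stripe on top, 100 x 40 x 18 mm, about 0.55 kg, at the start lying lengthwise on the bottom strip (34 mm high), its middle at rack y -20 mm. Origin: centre of its underside; x along its length. At the end it lies along rack y on the top strip, 64 mm (one strip stacked) or 94 mm (two) above the bench.
- strip_a: Brown wooden baffle strip, 160 x 54 x 14 mm with round black patches on top, 0.16 kg, on the bench to the robot's right. Origin: centre of its underside; x along its length. Stacked, its length lies along rack y, its origin over the rack's, 50 mm (first layer) or 80 mm (second) above the bench. May be absent (None). Strips are alike; either order.
- strip_b: Another such strip. May be absent; at least one of a and b is present.
- stick1: Pale wooden spacer stick, 90 x 16 x 16 mm, 30 g, lying on the bench to the robot's left. Origin: its centre, 8 mm above the bench at the start; x along its length.
- stick2: Another spacer stick, as stick1.
- stick3: Another spacer stick, as stick1.
- stick4: Another spacer stick, as stick1.
- bobbin: Tan coil bobbin, 48 mm diameter, 47 mm high, upright among the sticks. Leave it.
- driver: Silver compression driver, 90 mm diameter, 66 mm high, beyond the rack. Leave it.
Mind the look-alikes: they are no part of the job. What is shaped like the pin but green or turquoise is not meant.

How it is judged:
By the outcome, as a careful person would: the job done as asked, in the order asked, and still so for the second after the job is handed in, with the robot touching nothing.
Of spare_far, spare_near only 1 to 1 are there at a start; the rules pass over those that are not, and their reading is None.
Of strip_a, strip_b only 1 to 2 are there at a start; the rules pass over those that are not, and their reading is None.
At some moment in a run one of stick1, stick2, stick3, stick4 may be knocked a few centimetres aside while the robot is not near it.
It also fails if it takes over 210 s, if anything falls off the work surface, if the arm or the gripper's body presses on something with over 40 N, if the wrist force passes 120 N, or if a joint passes its speed limit or range.

## Working session

There is one attempt and no reset: what is moved stays moved. The work goes in short steps, Python scripts to look and compute and a tool call to move; the robot and the scene stay as the last step left them, time stands still between calls to the robot, and variables do not carry over. Pictures are saved under pics/ and viewed, about 12 in all and at most 16, crops included, and the job is handed in when it is done.

Besides the shell and the picture viewer there is one more tool, called after "Request:" by a JSON object that holds its "api" and its "payload", one argument or row to a line. drive_tool: Moves the arm, as the interface text tells. Its arguments: {"type":"object","properties":{"deltas":{"type":"array","items":{"type":"number"}},"force":{"type":"number"}},"required":["deltas"]}

```bash
ls; mkdir -p pics
cat > h.py <<'E'
import numpy as np, cv2
from scipy.spatial.transform import Rotation as R
from workcell import sense, camera, sign_off
def cloud(c, st=None):
    h,w=c["range_z"].shape; f=h/2/np.tan(np.radians(c["vertical_fov"])/2)
    v,u=np.mgrid[:h,:w]; z=c["range_z"]
    P=np.stack([(u-c["cx"])/f*z,(v-c["cy"])/f*z,z],-1)
    if "rvec" in c:
        M=R.from_rotvec(np.ravel(c["rvec"])).as_matrix(); return (P-np.ravel(c["tvec"]))@M
    T=np.array(c["tool_from_camera"]); P=P@T[:3,:3].T+T[:3,3]
    return P@R.from_rotvec(st["tool_rot"]).as_matrix().T+st["eef_pos"]
def save(c,n): cv2.imwrite(f"pics/{n}.png",c["img"][:,:,::-1])
E
python3 - <<'E'
from h import *
s=sense(); print(s)
for n in("scene","top"):
    c=camera(n); save(c,n+"0"); P=cloud(c); np.savez(f"{n}0.npz",P=P,img=c["img"],z=c["range_z"])
    print(n,c["vertical_fov"],c["cx"],c["cy"],c["rvec"],c["tvec"])
    print((c["range_z"]>0).mean(), P[210,280])
E
```

```text
pics
{'time_s': 0.0, 'qpos': array([-9.03407952e-01,  3.85563794e-01,  6.63386835e-03, -5.11354747e-04,
       -1.19401119e+00, -2.58601699e-01]), 'joint_velocities': array([ 1.82756540e-04, -1.25028226e-05, -1.21418527e-04,  1.24342090e-03,
        7.31267815e-04,  1.88228532e-05]), 'tau': array([ 3.08876515e-04, -3.92286158e+01,  1.88396913e+01,  4.18591216e+00,
       -4.61965450e-03, -9.39019060e-06]), 'eef_pos': array([ 0.24824187, -0.57299346,  0.24921849]), 'tool_rot': array([-1.50150214,  0.9861933 ,  1.50488974]), 'contact_force': array([-0.10737861,  0.40916135, -0.47425603]), 'ft_torque': array([-0.04873795, -0.00292736,  0.02696373]), 'opening': 0.08554227341735361}
scene 46.723265666140904 279.1542005329957 212.4044294976328 [ 0.93676333  2.70710401 -0.79290534] [ 0.39460806 -0.25483574  1.34574536]
0.9962244897959184 [ 0.48811561 -0.01249804 -0.00169369]
top 44.313378814386496 273.35728362705896 211.24283833365905 [ 2.18241352 -2.14094086  0.07841949] [0.01196588 0.54260258 1.52272527]
0.9960671768707483 [0.54730392 0.0026002  0.01664498]
```

View pics/top0.png

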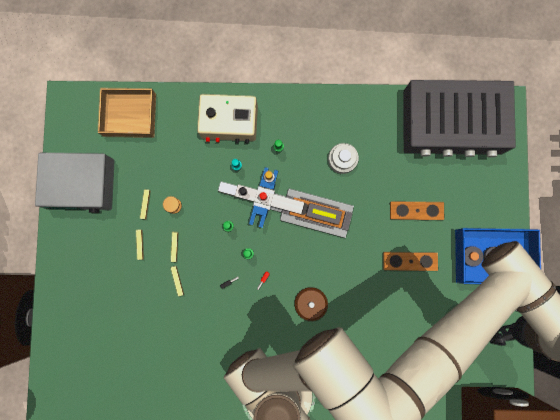

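View pics/scene0.png

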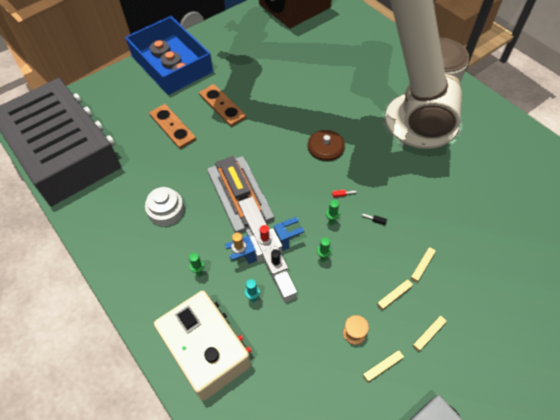

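The top view shows the red pin at (263,196), the brass spare in the far notch at (269,175), so the near notch is free. The weight is at (324,213), the strips at (417,211) and (411,261), and four sticks lie on the left around the bobbin at (172,204). Green/teal look-alikes are at (227,226), (248,253), (279,146) and (236,165). Next I measure.

```bash
cat > m.py <<'E'
from h import *
def comps(mask,P,mn=15):
    n,l,st,ce=cv2.connectedComponentsWithStats(mask.astype(np.uint8),connectivity=8)
    out=[]
    for i in range(1,n):
        if st[i,4]<mn: continue
        q=P[l==i]; (c,wh,a)=cv2.minAreaRect((q[:,:2]*1000).astype(np.float32))
        if wh[0]<wh[1]: a-=90; wh=wh[::-1]
        a=(a+90)%180-90
        out.append((st[i,4],ce[i].round(0),np.round(c,1),np.round(wh,1),round(a,1),np.round(np.median(q[:,2])*1000,1)))
    return out
E
python3 - <<'E'
from m import *
for n in("top","scene"):
    d=np.load(n+"0.npz"); P=d["P"]; z=P[...,2]; hsv=cv2.cvtColor(d["img"],cv2.COLOR_RGB2HSV); H,S,V=[hsv[...,i].astype(int) for i in range(3)]
    ws=(P[...,0]>.2)&(P[...,0]<1)&(abs(P[...,1])<.6)
    print(n,"bench z",np.median(z[ws]))
    for k,m in dict(red=((H<5)|(H>174))&(S>150)&(z>.03),sticks=(H>18)&(H<35)&(S>60)&(S<160)&(V>150)&(z>.004)&(z<.03),
        yellow=(H>22)&(H<33)&(S>180)&(z>.03)&(z<.08), brown=(H>5)&(H<17)&(S>120)&(z>.005)&(z<.03),knob=(V<70)&(z>.055)&(z<.1),brass=(H>14)&(H<24)&(S>120)&(z>.075),
        grey=(S<40)&(z>.01)&(z<.037),blue=(H>100)&(H<125)&(S>120)&(z>.045)&(z<.065),top30=(z>.03)&(z<.06),bob=(z>.04)&(z<.055)&(H>5)&(H<25)).items():
        m=m&ws&(P[...,0]>.25)
        print(k); [print("  ",*o) for o in comps(m,P)]
E
```

```text
top bench z 0.0025575077281147734
red
   18 [207. 139.] [757.5 226.5] [14.2  9.2] 7.0 36.1
   41 [263. 196.] [581.1  51.9] [18.9 18.5] 42.0 93.8
sticks
   149 [144. 204.] [558.5 416. ] [87.5 17.4] -5.1 15.3
   151 [139. 244.] [435.4 426.8] [88.4 17.3] 6.1 16.5
   153 [174. 247.] [431.2 322. ] [87.5 17.8] 1.3 16.0
   153 [176. 281.] [329.2 308.3] [88.1 16.9] 16.0 15.4
yellow
   96 [324. 213.] [ 536.1 -126.6] [70.  11.6] 75.3 52.2
brown
   511 [123. 105.] [857.  486.5] [141.7  99.8] -89.6 8.1
   29 [145. 104.] [870.9 433.5] [27.7 27.2] -20.5 7.5
   19 [104. 128.] [792.5 551.9] [23.2  6.5] 6.0 9.7
   692 [417. 210.] [ 553.7 -409.5] [160.8  52.9] -89.2 13.9
   686 [411. 261.] [ 401.5 -389. ] [159.7  51.7] 89.9 14.0
   592 [311. 300.] [283.5 -94.6] [95.3 65. ] -88.9 18.7
knob
   492 [430. 132.] [ 772.7 -437.4] [300.9 148.9] 49.4 80.9
   92 [241. 114.] [821.4 121.9] [36.2 25. ] 87.1 94.0
   202 [105. 183.] [615.7 519.1] [156.7  16.8] -5.3 70.1
   42 [242. 191.] [595.3 112.3] [19.2 17.5] 35.0 88.4
   58 [ 89. 209.] [533.2 567.3] [63.8 13.1] -89.4 61.7
brass
   44 [268. 175.] [640.4  38. ] [
[... 4931 characters left out ...]
 15.5] [30.3 25.4] -13.1 45.9
   100 [252. 294.] [681.4 139.8] [30.2 25.6] -34.0 46.6
   21 [217. 304.] [753. 108.] [13.1  6.8] -89.6 34.3
   21 [224. 315.] [753.5 138.6] [11.6  6.9] 87.8 34.3
   415 [357. 327.] [557.6 329.5] [46.4 45.3] -30.9 46.5
   19 [240. 337.] [755.4 198.8] [10.7  6.3] 88.8 35.1
   21 [249. 349.] [756.1 227.9] [10.8  6.7] 88.2 34.3
   256 [224. 379.] [826.8 249.7] [117.1   8.4] -4.9 45.7
bob
   45 [244. 179.] [ 520.2 -118.7] [93.9  4.2] 75.6 52.0
   111 [235. 177.] [ 535.4 -131.5] [83.8 21.8] 76.2 52.0
   975 [261. 233.] [577.6  35.6] [206.7  36.9] 75.6 47.1
   414 [357. 327.] [557.6 329.5] [46.4 45.3] -30.9 46.5
   121 [225. 379.] [826.5 250.4] [110.9   2.8] -2.2 47.8
```

```bash
cat >> h.py <<'E'
TH=np.radians(-14.25); O=np.array([541.4,-107.1]); C=np.array([[np.cos(TH),-np.sin(TH)],[np.sin(TH),np.cos(TH)]])
def rk(x,y): return O+C@[x,y]
YX=-14.25; YY=75.75   # jaw yaw along rack x / rack y
def plan(*w, s=None):
    """waypoints (x,y,z mm world, jaw yaw deg or None): tool-frame shift and roll from the present pose"""
    s=s or sense(); M=R.from_rotvec(s["tool_rot"]).as_matrix(); p=np.array(s["eef_pos"])*1000
    yaw=np.degrees(np.arctan2(M[1,2],M[0,2]))
    print("t",round(s["time_s"],2),"tcp",p.round(1),"yaw",round(yaw,1),"down",M[:,0].round(3),"F",s["contact_force"].round(1),"open",round(s["opening"]*1000,1),"q6",round(s["qpos"][5],2),"q1",round(s["qpos"][0],2))
    for a in w:
        d=M.T@(np.array(a[:3])-p); r=0 if a[3] is None else -((a[3]-yaw+90)%180-90)
        print(np.round(a[:3],1),"->",d.round(1),"roll",round(r,1))
E
python3 - <<'E'
from h import *
a=rk(0,165); b=rk(-62.5,165)
print(rk(0,227),rk(0,327))
plan((*a,170,YY),(*a,82,YY),(*a,140,YY),(*b,140,YY),(*b,90,YY))
E
```

```text
[597.27679752 112.9154165 ] [621.89212682 209.83850747]
t 0.1 tcp [ 248.3 -573.   249.3] yaw 113.4 down [-0.001  0.002 -1.   ] F [-0.  -0.2 -0.3] open 85.6 q6 -0.26 q1 -0.9
[582.   52.8 170. ] -> [  80.1 -555.   441.6] roll 37.7
[582.   52.8  82. ] -> [ 168.1 -555.   441.4] roll 37.7
[582.   52.8 140. ] -> [ 110.1 -555.   441.5] roll 37.7
[521.4  68.2 140. ] -> [ 110.2 -505.5  479.7] roll 37.7
[521.4  68.2  90. ] -> [ 160.2 -505.5  479.6] roll 37.7
```

Request:
{"api": "drive_tool", "payload": {
  "deltas": [0,-31,24.5,0,0.4,0,-62,49,0,0.4,0,-93,73.5,0,0.4,0,-124,98,0,0.4,0,-155,122.5,0,0.4,0,-186,147,0,0.4,0,-217,171.5,0,0.4,0,-248,196,0,0.4],
  "force": 30
}}

```text
time_s: 0.77
eef_pos: [0.3982, -0.2927, 0.2495]
tool_rot: [-1.501, 0.986, 1.505]
contact_force: [0.9, -0.6, 0.8]
opening: 0.0512
```

Request:
{"api": "drive_tool", "payload": {
  "deltas": [0,-31,24.5,0,0.4,0,-62,49,0,0.4,0,-93,73.5,0,0.4,0,-124,98,0,0.4,0,-155,122.5,0,0.4,0,-186,147,0,0.4,0,-217,171.5,0,0.4,0,-248,196,0,0.4]
}}

```text
time_s: 1.43
eef_pos: [0.5482, -0.0124, 0.2496]
tool_rot: [-1.501, 0.987, 1.506]
contact_force: [1.3, -1.4, 0.4]
opening: 0.0513
```

Run:
```python
from h import *
a=rk(0,165); b=rk(-62.5,165)
plan((*a,190,YY),(*a,82,YY))
```

```text
t 1.43 tcp [548.2 -12.4 249.6] yaw 113.4 down [-0.002  0.002 -1.   ] F [ 1.3 -1.4  0.4] open 51.3 q6 -1.43 q1 0.27
[582.   52.8 190. ] -> [ 59.7 -57.   46.2] roll 37.7
[582.   52.8  82. ] -> [167.7 -57.1  45.9] roll 37.7
```

Request:
{"api": "drive_tool", "payload": {
  "deltas": [0,-19,15,6.5,0.4,15,-38,31,13,0.4,30,-57,46,19,0.4,45,-57,46,26,0.4,60,-57,46,32,0.4,60,-57,46,37.7,0.4,60,-57,46,37.7,0.4]
}}

```text
time_s: 2.02
eef_pos: [0.5813, 0.0526, 0.1879]
tool_rot: [-1.02, 1.321, 1.027]
contact_force: [0.2, 0.2, -0.3]
opening: 0.0512
```

Run:
```python
from m import *
s=sense(); c=camera("wrist"); save(c,"w1"); P=cloud(c,s); np.savez("w1.npz",P=P,img=c["img"])
z=P[...,2]; hsv=cv2.cvtColor(c["img"],cv2.COLOR_RGB2HSV); H,S,V=[hsv[...,i].astype(int) for i in range(3)]
for k,m in dict(red=((H<5)|(H>174))&(S>150)&(z>.06)&(z<.11),blue=(H>100)&(H<125)&(S>120)&(z>.045)&(z<.065),keep=(z>.043)&(z<.05),knob=(V<70)&(z>.06)&(z<.1)).items():
    print(k); [print("  ",*o) for o in comps(m,P,60)]
a=rk(0,165); plan((*a,190,YY),(*a,82,YY))
```

```text
red
   1048 [280. 216.] [579.4  54.9] [20.9 19.9] -14.2 95.0
blue
   3878 [279. 125.] [523.2  69.2] [56.9 41.7] -14.2 56.4
   2052 [280. 268.] [636.9  40.8] [57.4 41.7] -14.2 56.4
keep
   748 [389.  45.] [494.  154.9] [31.3 25.1] 11.9 46.4
   431 [ 77. 189.] [526.2 -97.9] [79.1 34.2] 45.8 46.7
   10335 [240. 198.] [576.   38.1] [205.5  36.8] 75.8 47.4
   182 [279. 239.] [609.1  47.5] [41.7  2.1] 77.3 46.7
   503 [407. 282.] [673.  138.6] [30.4 23.6] -76.5 46.3
   178 [544. 352.] [763.2 239.5] [26.3  3.4] 85.0 46.3
   401 [278. 372.] [728.4  16.4] [31.4 17.4] 74.6 46.2
knob
   1202 [372. 212.] [594.9 114.5] [20.9 20.1] 31.3 88.7
t 2.07 tcp [581.9  52.6 188.9] yaw 75.8 down [-0.003  0.001 -1.   ] F [ 0.5 -0.1 -0.2] open 50.9 q6 -2.18 q1 0.37
[582.   52.8 190. ] -> [-1.1 -0.1  0.2] roll 0.1
[582.   52.8  82. ] -> [106.9  -0.5   0.2] roll 0.1
```

View pics/w1.png

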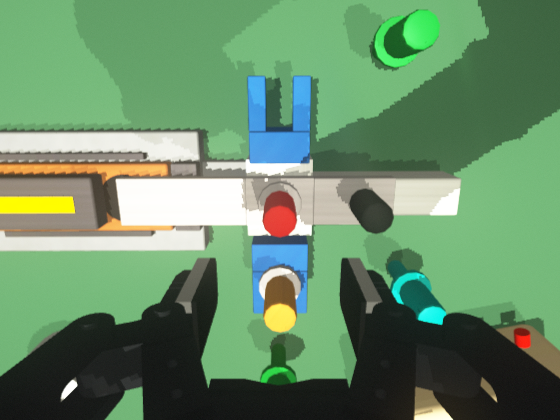

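The wrist view shows the red pin at (280,212), the knob at (372,212), the empty near notch above at (278,105), and the spare pin at (280,290). I'm averaging its positions with the other cameras and going down.

Request:
{"api": "drive_tool", "payload": {
  "deltas": [30,-1,1,0,0.4,60,-1,1,0,0.4,85,-1,1,0,0.4,107,-1,1,0,0.4,107,-1,1,0,0.4,107,-1,1,0,0.9,107,-1,1,0,0.9,107,-1,1,0,0.9],
  "force": 40
}}

```text
time_s: 2.73
eef_pos: [0.584, 0.0536, 0.0842]
tool_rot: [-1.025, 1.314, 1.027]
contact_force: [0.0, -0.8, 0.3]
opening: 0.0208
```

Request:
{"api": "drive_tool", "payload": {
  "deltas": [0,0,0,0,0.9,0,0,0,0,0.9,0,0,0,0,0.9]
}}

```text
time_s: 2.98
eef_pos: [0.5843, 0.0536, 0.0851]
tool_rot: [-1.025, 1.313, 1.027]
contact_force: [-0.2, -1.3, 0.3]
opening: 0.0208
```

```bash
sed -i 's/O=np.array(\[541.4,-107.1\])/O=np.array([540.7,-106.4])/' h.py
python3 - <<'E'
from h import *
p=sense()["eef_pos"][:2]*1000; a=rk(0,165); b=p+C@[-63,0]; plan((*p,144,YY),(*b,144,YY),(*b,92,YY)); print(C.T@(p-a))
E
```

```text
t 2.98 tcp [584.3  53.6  85.1] yaw 75.9 down [ 0.002  0.002 -1.   ] F [-0.2 -1.3  0.3] open 20.8 q6 -2.18 q1 0.37
[584.3  53.6 144. ] -> [-58.9  -0.1   0.2] roll 0.2
[523.2  69.1 144. ] -> [-58.9  62.9   0.4] roll 0.2
[523.2  69.1  92. ] -> [-6.9 63.   0.2] roll 0.2
[2.84441195 0.75051792]
```

Request:
{"api": "drive_tool", "payload": {
  "deltas": [-20,0,0,0,0.9,-40,0,0,0,0.9,-60,0,0,0,0.9,-60,0,0,0,0.9,-60,21,0,0,0.9,-60,42,0,0,0.9,-60,63,0,0,0.9,-60,63,0,0,0.9]
}}

```text
time_s: 3.65
eef_pos: [0.5194, 0.0689, 0.1445]
tool_rot: [-1.024, 1.315, 1.029]
contact_force: [-1.3, 0.8, -1.7]
opening: 0.0211
```

Run:
```python
from m import *
s=sense(); c=camera("wrist"); save(c,"w2"); P=cloud(c,s)
z=P[...,2]; hsv=cv2.cvtColor(c["img"],cv2.COLOR_RGB2HSV); H,S,V=[hsv[...,i].astype(int) for i in range(3)]
for k,m in dict(red=((H<5)|(H>174))&(S>150)&(z>.06)&(z<.2),blue=(H>100)&(H<125)&(S>120)&(z>.045)&(z<.065)).items():
    print(k); [print("  ",*o) for o in comps(m,P,60)]
plan((523.2,69.1,94,YY))
c=camera("scene"); cv2.imwrite("pics/s2.png",cv2.resize(c["img"][170:310,200:340,::-1],None,fx=4,fy=4))
```

```text
red
   4446 [278. 286.] [515.2  71.5] [22.1 21.4] -13.1 154.7
blue
   935 [253. 208.] [509.6  57.5] [38.  11.6] -14.5 56.4
   949 [304. 208.] [517.1  86.4] [38.2 12. ] -13.9 56.4
   2097 [278. 362.] [619.4  45.3] [41.5 23.4] 75.5 56.1
t 3.7 tcp [521.5  69.  145. ] yaw 76.0 down [ 0.001  0.003 -1.   ] F [ 0.4  0.7 -0.9] open 20.6 q6 -2.25 q1 0.44
[523.2  69.1  94. ] -> [51.  -1.7  0.4] roll 0.2
```

View pics/w2.png

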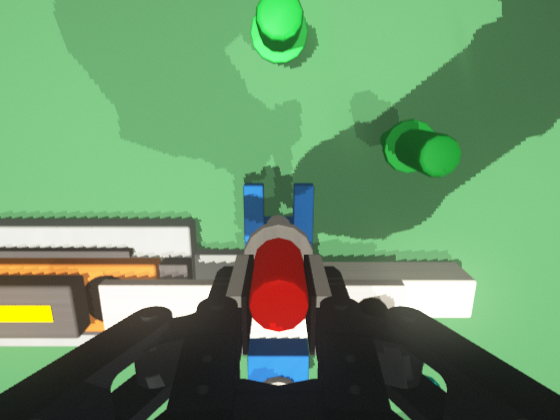

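The pin is held upright at column 278, centred between the notch prongs (columns 253 and 304). Lowering.

Request:
{"api": "drive_tool", "payload": {
  "deltas": [12,-1,0,0,0.9,24,-1,0,0,0.9,36,-1,0,0,0.9,46,-1,0,0,0.9,50,-1,0,0,0.9,50.5,-1,0,0,0.9,50.5,-1,0,0,0.9]
}}

```text
time_s: 4.33
eef_pos: [0.5244, 0.069, 0.0946]
tool_rot: [-1.026, 1.311, 1.027]
contact_force: [0.7, -0.4, -1.0]
opening: 0.0209
```

Run:
```python
from m import *
s=sense(); c=camera("wrist"); P=cloud(c,s)
z=P[...,2]; hsv=cv2.cvtColor(c["img"],cv2.COLOR_RGB2HSV); H,S,V=[hsv[...,i].astype(int) for i in range(3)]
m=((H<5)|(H>174))&(S>150)&(z>.06)&(z<.2)
[print("  ",*o) for o in comps(m,P,60)]
print(np.percentile(z[m],99))
k=rk(0,227); 
plan((523.2,69.1,94,YY),(*k,170,YY),(*k,72,YY),(*rk(0,328),72,YY))
```

```text
4451 [278. 286.] [520.3  71.6] [21.9 21.3] -13.3 104.9
0.10706503891683229
t 4.38 tcp [524.5  69.1  95. ] yaw 76.0 down [ 0.003  0.003 -1.   ] F [ 0.2 -0.  -0.9] open 20.5 q6 -2.25 q1 0.44
[523.2  69.1  94. ] -> [ 1.   1.2 -0.3] roll 0.2
[596.6 113.6 170. ] -> [-74.6 -59.4  60.9] roll 0.2
[596.6 113.6  72. ] -> [ 23.4 -59.1  60.6] roll 0.2
[621.4 211.5  72. ] -> [ 23.8 -59.5 161.6] roll 0.2
```

Request:
{"api": "drive_tool", "payload": {
  "deltas": [1,1,0,0,0.9,1.5,1,0,0,0.9,1.5,1,0,0,0.4,1.5,1,0,0,0.4,1.5,1,0,0,0.4,-25,1,0,0,0.4,-50,1,0,0,0.4,-75,1,0,0,0.4]
}}

```text
time_s: 5.05
eef_pos: [0.5231, 0.069, 0.1709]
tool_rot: [-1.026, 1.311, 1.027]
contact_force: [1.0, 0.3, 0.1]
opening: 0.0516
```

Request:
{"api": "drive_tool", "payload": {
  "deltas": [0,-20,20,0,0.4,0,-40,41,0,0.4,0,-60,61,0,0.4,0,-60,61,0,0.4]
}}

```text
time_s: 5.38
eef_pos: [0.6001, 0.1159, 0.1713]
tool_rot: [-1.029, 1.307, 1.026]
contact_force: [0.4, -0.1, 0.8]
opening: 0.0513
```

Run:
```python
from m import *
s=sense(); c=camera("wrist"); save(c,"w3"); P=cloud(c,s)
z=P[...,2]; hsv=cv2.cvtColor(c["img"],cv2.COLOR_RGB2HSV); H,S,V=[hsv[...,i].astype(int) for i in range(3)]
for k,m in dict(red=((H<5)|(H>174))&(S>150)&(z>.06)&(z<.2),knob=(V<70)&(z>.06)&(z<.1)).items():
    print(k); [print("  ",*o) for o in comps(m,P,60)]
k=rk(0,227); plan((*k,72,YY))
```

```text
red
   1908 [159. 109.] [519.8  72.2] [21.2 20.3] 89.4 103.8
knob
   1239 [271. 213.] [594.4 114.8] [20.7 19.8] -29.0 88.9
t 5.43 tcp [597.7 114.8 170.8] yaw 76.0 down [ 0.003  0.003 -1.   ] F [ 0.  -0.1  0.1] open 51.5 q6 -2.27 q1 0.45
[596.6 113.6  72. ] -> [98.8  1.  -1.8] roll 0.3
```

View pics/w3.png

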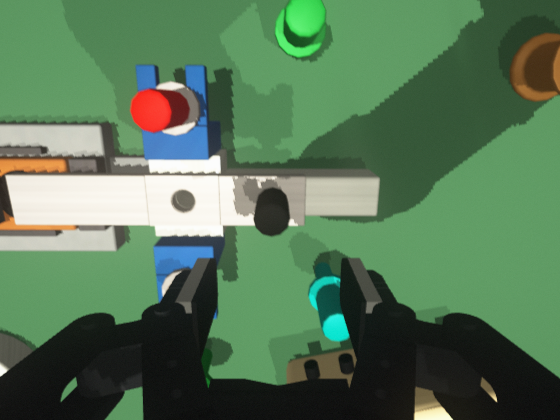

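The pin stands parked in the near notch, and the knob is at (271,212) between the jaws. Descending on the knob.

Request:
{"api": "drive_tool", "payload": {
  "deltas": [30,0,-1.5,0,0.4,60,0,-1.5,0,0.4,85,0,-1.5,0,0.4,98,0,-1.5,0,0.4,98,0,-1.5,0,0.4,98,0,-1.5,0,0.9,98,0,-1.5,0,0.9,98,0,-1.5,0,0.9],
  "force": 50
}}

```text
time_s: 6.1
eef_pos: [0.5984, 0.1137, 0.0746]
tool_rot: [-1.028, 1.308, 1.026]
contact_force: [-0.4, -1.5, 0.1]
opening: 0.0207
```

Request:
{"api": "drive_tool", "payload": {
  "deltas": [0,0,0,0,0.9,0,0,16,0,0.9,0,0,32,0,0.9,0,0,48,0,0.9,0,0,64,0,0.9,0,0,80,0,0.9,0,0,95,0,0.9,0,0,100,0,0.9]
}}

```text
time_s: 6.77
eef_pos: [0.6226, 0.2101, 0.0746]
tool_rot: [-1.03, 1.311, 1.026]
contact_force: [5.8, -18.3, -2.5]
opening: 0.0204
```

Run:
```python
from h import *
k=rk(0,327); plan((*k,72,YY))
```

```text
t 6.77 tcp [622.6 210.1  74.6] yaw 76.1 down [ 0.004  0.    -1.   ] F [  5.8 -18.3  -2.5] open 20.4 q6 -2.39 q1 0.57
[621.2 210.5  72. ] -> [2.6 1.5 0.1] roll 0.4
```

Request:
{"api": "drive_tool", "payload": {
  "deltas": [0,0,0,0,0.4,0,0,0,0,0.4,0,0,0,0,0.4,-35,0,0,0,0.4,-70,0,0,0,0.4,-105,0,0,0,0.4,-105,0,0,0,0.4]
}}

```text
time_s: 7.35
eef_pos: [0.6262, 0.2119, 0.1898]
tool_rot: [-1.033, 1.292, 1.021]
contact_force: [1.2, 1.3, 2.4]
opening: 0.051
```

Run:
```python
from m import *
c=camera("top"); P=cloud(c); z=P[...,2]; hsv=cv2.cvtColor(c["img"],cv2.COLOR_RGB2HSV); H,S,V=[hsv[...,i].astype(int) for i in range(3)]
m=(S<60)&(V>120)&(z>.044)&(z<.05)&(P[...,0]>.4)&(P[...,0]<.75)&(abs(P[...,1])<.3)
[print(*o) for o in comps(m,P)]
g=(0.420*1000,-180)
plan((*rk(0,-20),180,YX),(*rk(0,-20),57,YX),(*g,180,YX))
```

```text
408 [243. 192.] [597.3 116.5] [173.2  35.7] 76.0 46.9
t 7.4 tcp [624.6 211.5 186.1] yaw 76.2 down [ 0.015  0.006 -1.   ] F [ 0.1 -0.3 -0.5] open 51.4 q6 -2.39 q1 0.57
[ 535.8 -125.8  180. ] -> [   2.7    5.5 -348.7] roll -89.6
[ 535.8 -125.8   57. ] -> [ 125.7    7.1 -349.9] roll -89.6
[ 420. -180.  180.] -> [   0.6  104.9 -429.1] roll -89.6
```

Request:
{"api": "drive_tool", "payload": {
  "deltas": [0,1,-40,-7,0.3,0,2,-80,-14,0.3,0,3,-120,-21,0.3,0,4,-160,-28,0.3,0,5,-200,-35,0.3,0,5,-240,-42,0.3,0,5,-280,-49,0.3,0,5,-320,-56,0.3]
}}

```text
time_s: 8.07
eef_pos: [0.543, -0.0957, 0.1832]
tool_rot: [-1.729, 0.759, 1.707]
contact_force: [0.5, 0.7, 0.1]
opening: 0.0598
```

Run:
```python
from m import *
plan((*rk(0,-20),180,YX),(*rk(0,-20),57,YX))
```

```text
t 8.07 tcp [543.  -95.7 183.2] yaw 131.7 down [ 0.016  0.007 -1.   ] F [0.5 0.7 0.1] open 59.8 q6 -0.96 q1 0.12
[ 535.8 -125.8  180. ] -> [  2.8  25.4 -17.6] roll -34.1
[ 535.8 -125.8   57. ] -> [125.8  27.4 -16.9] roll -34.1
```

Request:
{"api": "drive_tool", "payload": {
  "deltas": [0,9,-6,-7,0.25,0,18,-12,-14,0.25,3,25,-17.5,-21,0.25,3,25,-17.5,-28,0.25,3,25,-17.5,-34,0.25,3,25,-17.5,-34,0.25]
}}

```text
time_s: 8.57
eef_pos: [0.5356, -0.1256, 0.1797]
tool_rot: [-2.101, 0.251, 2.069]
contact_force: [-0.7, 0.5, -0.4]
opening: 0.0639
```

Run:
```python
from m import *
s=sense(); c=camera("wrist"); save(c,"w4"); P=cloud(c,s)
z=P[...,2]; hsv=cv2.cvtColor(c["img"],cv2.COLOR_RGB2HSV); H,S,V=[hsv[...,i].astype(int) for i in range(3)]
for k,m in dict(yel=(H>22)&(H<33)&(S>180)&(z>.03)&(z<.08),wt=(z>.046)&(z<.058)&(V<140),brown=(H>5)&(H<17)&(S>120)&(z>.025)&(z<.042),bed=(z>.015)&(z<.037)).items():
    print(k); [print("  ",*o) for o in comps(m,P,200)]
plan((*rk(0,-20),57,YX),(420,-180,60,YX)); print(rk(0,0))
```

```text
yel
   1549 [280. 200.] [ 534.7 -124.6] [68.8 11.4] 75.5 52.9
wt
   3025 [283. 214.] [ 534.6 -125.1] [99.6 40. ] 75.7 52.4
brown
   3697 [284. 233.] [ 540.2 -103.8] [162.6  53.8] 75.7 34.4
bed
   23083 [281. 203.] [ 539.6 -105.1] [203.9 100.2] 75.9 26.7
   3734 [ 72. 161.] [ 693.1 -182.7] [89.3 62. ] 86.1 31.5
   2236 [280. 368.] [574.5  33.1] [104.    9.2] -12.7 28.1
t 8.62 tcp [ 535.7 -125.4  179.8] yaw 165.5 down [ 0.016  0.007 -1.   ] F [0.3 0.8 0.4] open 64.1 q6 -0.31 q1 0.06
[ 535.8 -125.8   57. ] -> [122.8   1.7   1.5] roll -0.2
[ 420 -180   60] -> [117.5  83.  100. ] roll -0.2
[ 540.7 -106.4]
```

View pics/w4.png

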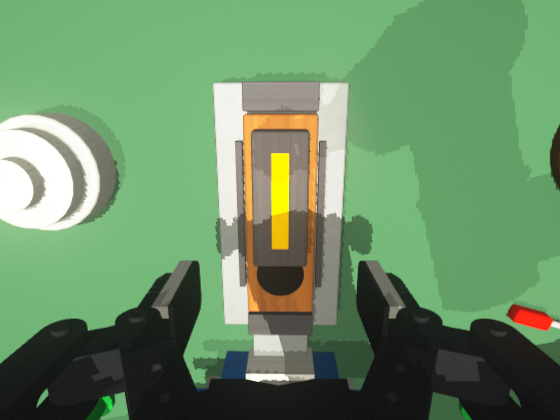

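The work is open: keeper clear, weight at (283,200) between the jaws. Descending to grip it.

Request:
{"api": "drive_tool", "payload": {
  "deltas": [30,0,0,0,0.25,60,1,1,0,0.25,90,1,1,0,0.25,115,1.5,1.5,0,0.25,125,1.5,1.5,0,0.25,125,1.5,1.5,0,0.8,125,1.5,1.5,0,0.8,125,1.5,1.5,0,0.8],
  "force": 70
}}

```text
time_s: 9.28
eef_pos: [0.5367, -0.1255, 0.0562]
tool_rot: [-2.101, 0.255, 2.065]
contact_force: [-0.4, -0.9, -4.2]
opening: 0.0385
```

Request:
{"api": "drive_tool", "payload": {
  "deltas": [0,0,0,0,0.8,-30,0,0,0,0.8,-60,0,0,0,0.8,-60,27,33,0,0.8,-60,54,66,0,0.8,-60,80,100,0,0.8,-60,80,100,0,0.8]
}}

```text
time_s: 9.87
eef_pos: [0.4096, -0.179, 0.113]
tool_rot: [-2.088, 0.259, 2.07]
contact_force: [-0.9, -0.1, -5.2]
opening: 0.0382
```

Run:
```python
from m import *
plan((420,-180,21,YX))
```

```text
t 9.87 tcp [ 409.6 -179.   113. ] yaw 165.2 down [ 0.01  0.01 -1.  ] F [-0.9 -0.1 -5.2] open 38.2 q6 -0.19 q1 -0.05
[ 420 -180   21] -> [92.1 -0.5 -9.6] roll -0.6
```

Request:
{"api": "drive_tool", "payload": {
  "deltas": [25,0,-9,0,0.8,50,0,-9,0,0.8,75,0,-9,0,0.8,86,0,-9,0,0.8,90,0,-9,0,0.8,90.5,0,-9,0,0.8,90.5,0,-9,0,0.8]
}}

```text
time_s: 10.45
eef_pos: [0.4202, -0.1804, 0.0235]
tool_rot: [-2.09, 0.258, 2.068]
contact_force: [0.7, 0.6, -4.1]
opening: 0.0382
```

Run:
```python
from m import *
plan((420,-180,22,YX))
```

```text
t 10.45 tcp [ 420.2 -180.4   23.5] yaw 165.2 down [ 0.012  0.01  -1.   ] F [ 0.7  0.6 -4.1] open 38.2 q6 -0.18 q1 -0.06
[ 420 -180   22] -> [ 1.5 -0.3  0.3] roll -0.6
```

Request:
{"api": "drive_tool", "payload": {
  "deltas": [1.5,0,0,0,0.8,2,0,0,0,0.8,2,0,0,0,0.4,2,0,0,0,0.4,2,0,0,0,0.4,-40,0,0,0,0.4,-80,0,0,0,0.4,-120,0,0,0,0.4],
  "force": 40
}}

```text
time_s: 11.12
eef_pos: [0.4184, -0.1817, 0.1446]
tool_rot: [-2.088, 0.259, 2.07]
contact_force: [1.4, 0.2, -0.1]
opening: 0.0513
```

```bash
cat >> m.py <<'E'
def sticks():
    r=[]
    for n in ("top","scene"):
        c=camera(n); P=cloud(c); z=P[...,2]; hsv=cv2.cvtColor(c["img"],cv2.COLOR_RGB2HSV); H,S,V=[hsv[...,i].astype(int) for i in range(3)]
        m=(H>18)&(H<35)&(S>60)&(S<160)&(V>90)&(z>.004)&(z<.03)&(P[...,1]>.2)&(P[...,0]>.25)&(P[...,0]<.75)
        print(n); [print("  ",*o) for o in comps(m,P,60)]
E
python3 - <<'E'
from m import *
sticks()
plan((430,321.5,150,89),(430,321.5,23,89))
E
```

```text
top
   163 [144. 204.] [558.6 415.9] [88.5 18.6] -5.7 15.7
   176 [139. 244.] [435.  427.6] [88.5 19.3] 4.2 15.4
   161 [174. 247.] [431.1 321.2] [87.9 18.1] -1.5 15.6
   167 [177. 281.] [328.5 308.9] [88.5 18.1] 15.1 15.3
scene
   275 [423. 264.] [329.3 309.4] [89.9 16.1] 17.0 15.4
   323 [395. 294.] [431.5 321.5] [89.6 17. ] -0.6 15.6
   346 [429. 333.] [436.8 427.7] [91.  16.6] 4.6 15.4
   133 [385. 367.] [559.8 416.8] [89.9 15.9] -5.9 14.8
t 11.22 tcp [ 423.2 -182.4  150.2] yaw 165.3 down [ 0.027  0.007 -1.   ] F [-0.2  0.4 -0.8] open 51.3 q6 -0.19 q1 -0.06
[430.  321.5 150. ] -> [   3.8 -489.1  121.4] roll 76.3
[430.  321.5  23. ] -> [ 130.8 -487.4  124.5] roll 76.3
```

```bash
cat >> h.py <<'E'
def go(*w, ra=56, step=40):
    """first waypoint reached over calls A (8 rows, moving) and B; further waypoints in B's axes"""
    s=dict(sense()); M=R.from_rotvec(s["tool_rot"]).as_matrix(); p=np.array(s["eef_pos"])*1000
    yaw=np.degrees(np.arctan2(M[1,2],M[0,2])); t=np.array(w[0][:3]); d=M.T@(t-p); r=-((w[0][3]-yaw+90)%180-90)
    f=min(1,8*step/np.linalg.norm(d)); r1=np.clip(r,-ra,ra)
    print("A end",(d*f).round(1),"roll",r1.round(1),"of",round(r,1))
    s["eef_pos"]=(p+M@(d*f))/1000; s["tool_rot"]=(R.from_matrix(M)*R.from_rotvec([np.radians(r1),0,0])).as_rotvec()
    print("B:"); plan(*w,s=s)
E
python3 - <<'E'
from h import *
go((430.5,321.5,110,89),(430.5,321.5,24,89))
E
```

```text
A end [  27.7 -309.3   77.2] roll 56.0 of 76.3
B:
t 11.22 tcp [427.8 136.5 124.8] yaw 109.3 down [ 0.027  0.007 -1.   ] F [-0.2  0.4 -0.8] open 51.3 q6 -0.19 q1 -0.06
[430.5 321.5 110. ] -> [ 16.1 -63.2 173.7] roll 20.3
[430.5 321.5  24. ] -> [102.1 -60.8 173.9] roll 20.3
```

Request:
{"api": "drive_tool", "payload": {
  "deltas": [3.5,-39,9.6,7,0.5,7,-77,19,14,0.5,10,-116,29,21,0.5,14,-155,38.6,28,0.5,17,-193,48,35,0.5,21,-232,58,42,0.5,24,-271,67.5,49,0.5,28,-309,77,56,0.5]
}}

```text
time_s: 11.88
eef_pos: [0.4275, 0.088, 0.129]
tool_rot: [-1.58, 0.908, 1.543]
contact_force: [-0.2, -1.1, 0.5]
opening: 0.0428
```

Request:
{"api": "drive_tool", "payload": {
  "deltas": [3,-13,35,5,0.5,6,-25,70,10,0.5,10,-38,105,15,0.5,13,-50,140,20,0.5,16,-61,168,20,0.5,16,-63,174,20,0.5,16,-63,174,20,0.5,16,-63,174,20,0.5]
}}

```text
time_s: 12.55
eef_pos: [0.3994, 0.2707, 0.1134]
tool_rot: [-1.329, 1.109, 1.301]
contact_force: [-0.7, -0.9, -1.0]
opening: 0.0425
```

```bash
cat >> m.py <<'E'
def wstick(zt=.0155,yaw=None):
    s=sense(); c=camera("wrist"); P=cloud(c,s); z=P[...,2]; hsv=cv2.cvtColor(c["img"],cv2.COLOR_RGB2HSV); H,S,V=[hsv[...,i].astype(int) for i in range(3)]
    m=(H>18)&(H<35)&(S>60)&(S<170)&(V>90)&(abs(z-zt)<.006)
    o=[q for q in comps(m,P,200)]; [print(*q) for q in o]; return c,P,o
E
python3 - <<'E'
from m import *
c,P,o=wstick(); save(c,"w5")
plan((430.5,321.5,24,89))
E
```

```text
1240 [363. 144.] [327.6 311.6] [90.1 16.1] 17.4 16.1
1613 [357. 231.] [405.6 324.3] [43.3 16.4] -0.6 16.3
767 [493. 273.] [424. 422.] [72.2 15.5] -6.6 13.3
t 12.6 tcp [399.6 270.  113.4] yaw 98.6 down [ 0.028  0.007 -1.   ] F [ 0.  -0.5 -0.3] open 42.7 q6 -2.38 q1 0.94
[430.5 321.5  24. ] -> [ 90.6 -35.8  46. ] roll 9.6
```

Request:
{"api": "drive_tool", "payload": {
  "deltas": [12,-18,23,5,0.5,25,-36,46,9.6,0.5,50,-36,46.5,9.6,0.5,75,-36,46.5,9.6,0.5,90,-36,46.5,9.6,0.5,92,-36,46.5,9.6,0.5,92,-36,46.5,9.6,0.9,92,-36,46.5,9.6,0.9]
}}

```text
time_s: 13.27
eef_pos: [0.4314, 0.3216, 0.0236]
tool_rot: [-1.203, 1.191, 1.179]
contact_force: [0.3, -0.3, 0.7]
opening: 0.0195
```

Request:
{"api": "drive_tool", "payload": {
  "deltas": [0,0,0,0,0.9,0,0,0,0,0.9,-15,0,0,0,0.9,-30,0,0,0,0.9,-30,0,0,0,0.9,-30,0,0,0,0.9]
}}

```text
time_s: 13.77
eef_pos: [0.431, 0.3221, 0.055]
tool_rot: [-1.202, 1.187, 1.179]
contact_force: [0.9, 0.8, -1.1]
opening: 0.0151
```

Run:
```python
from m import *
c,P,o=wstick(.045); save(c,"w5")
b=rk(0,50)
go((*b,140,YY),(*b,100,YY),(*b,58,YY))
```

```text
8233 [278. 268.] [429.1 323.9] [90.8 16. ] -1.0 47.4
A end [ -67.2 -103.4 -295.3] roll 13.2 of 13.2
B:
t 13.82 tcp [526.6  23.8 121.5] yaw 75.8 down [ 0.029  0.009 -1.   ] F [-0.6 -0.3 -0.5] open 15.1 q6 -2.57 q1 0.95
[553.  -57.9 140. ] -> [-18.5 -46.2 -72.4] roll 0.0
[553.  -57.9 100. ] -> [ 21.5 -45.1 -73.1] roll 0.0
[553.  -57.9  58. ] -> [ 63.5 -44.  -73.7] roll 0.0
```

View pics/w5.png

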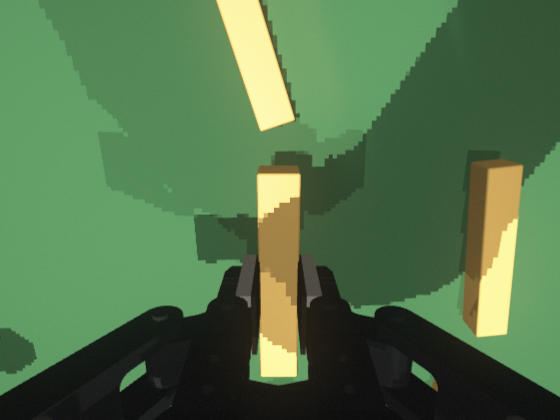

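Request:
{"api": "drive_tool", "payload": {
  "deltas": [-40,0,0,0,0.9,-75,-5,-15,2,0.9,-92,-17,-49,4,0.9,-92,-30,-86,6,0.9,-92,-43,-123,8,0.9,-92,-56,-160,10,0.9,-92,-69,-197,12,0.9,-92,-82,-234,13.2,0.9]
}}

```text
time_s: 14.48
eef_pos: [0.5053, 0.0833, 0.1457]
tool_rot: [-1.028, 1.289, 1.01]
contact_force: [1.1, 1.1, -1.2]
opening: 0.0148
```

Run:
```python
from m import *
b=rk(0,50)
plan((*b,145,YY),(*b,80,YY),(*b,60,YY))
```

```text
t 14.48 tcp [505.3  83.3 145.7] yaw 75.7 down [ 0.028  0.009 -1.   ] F [ 1.1  1.1 -1.2] open 14.8 q6 -2.31 q1 0.48
[553.  -57.9 145. ] -> [   0.8  -81.1 -125.1] roll -0.0
[553.  -57.9  80. ] -> [  65.8  -79.5 -126.1] roll -0.0
[553.  -57.9  60. ] -> [  85.8  -79.  -126.4] roll -0.0
```

Request:
{"api": "drive_tool", "payload": {
  "deltas": [0,-20,-31,0,0.9,0,-40,-62,0,0.9,0,-60,-94,0,0.9,1,-80,-125,0,0.9,25,-80,-126,0,0.9,50,-79,-126,0,0.9,62,-79,-126,0,0.9,62,-79,-126,0,0.9]
}}

```text
time_s: 15.15
eef_pos: [0.5496, -0.0585, 0.0798]
tool_rot: [-1.024, 1.297, 1.014]
contact_force: [-0.4, 0.1, -0.7]
opening: 0.0148
```

Run:
```python
from m import *
c,P,o=wstick(.075)
b=rk(0,50); print(C.T@(np.array(o[0][2])-O))
plan((*b,59,YY),(*b,58,YY))
```

```text
6087 [280. 262.] [547.2 -56.3] [89.8 16. ] -14.3 72.2
[-6.03227907 50.15846498]
t 15.2 tcp [551.1 -58.2  81.7] yaw 75.7 down [ 0.023  0.008 -1.   ] F [-0.7 -0.1 -0.6] open 14.6 q6 -2.0 q1 0.19
[553.  -57.9  59. ] -> [22.7 -1.4  0.4] roll -0.1
[553.  -57.9  58. ] -> [23.7 -1.3  0.4] roll -0.1
```

Request:
{"api": "drive_tool", "payload": {
  "deltas": [8,-4,0.5,0,0.9,15,-4,0.5,0,0.9,20,-4,0.5,0,0.9,22.5,-4,0.5,0,0.9,23.5,-4,0.5,0,0.9,24,-4,0.5,0,0.9,24,-4,0.5,0,0.5,24,-4,0.5,0,0.5]
}}

```text
time_s: 15.87
eef_pos: [0.5559, -0.0585, 0.0582]
tool_rot: [-1.026, 1.292, 1.012]
contact_force: [-0.2, -0.2, -0.0]
opening: 0.0378
```

Request:
{"api": "drive_tool", "payload": {
  "deltas": [0,0,0,0,0.5,0,0,0,0,0.5,-25,0,0,0,0.5,-50,0,0,0,0.5,-88,0,0,0,0.5,-88,0,0,0,0.5]
}}

```text
time_s: 16.37
eef_pos: [0.5581, -0.0591, 0.1535]
tool_rot: [-1.033, 1.28, 1.005]
contact_force: [1.6, 0.2, 1.6]
opening: 0.0429
```

Run:
```python
from m import *
c,P,o=wstick(.05); save(c,"w6")
for q in o: print(C.T@(np.array(q[2])+[1.3,-1.5]-O))
sticks()
go((330,310,110,106),(330,310,22,106))
```

```text
2819 [276. 191.] [553.4 -56.1] [90.4 15.9] -14.1 50.4
[ 1.55695204 50.7446145 ]
top
   166 [145. 204.] [558.6 415.8] [88.  18.6] -5.8 15.4
   173 [139. 244.] [434.9 428.2] [88.8 21. ] 4.8 14.7
   164 [177. 281.] [328.9 309. ] [87.8 17.4] 18.0 15.4
scene
   274 [423. 264.] [328.9 309.3] [92.9 16.1] 17.2 15.3
   345 [429. 333.] [436.8 427.8] [91.6 16.1] 5.1 15.5
   219 [387. 364.] [560.  416.6] [91. 16.] -5.9 15.6
A end [ 25.1 228.3 222.8] roll -30.3 of -30.3
B:
t 16.52 tcp [388.4 213.6 119.5] yaw 106.0 down [ 0.025  0.009 -1.   ] F [-0.6  0.3 -0.8] open 42.9 q6 -2.0 q1 0.18
[330 310 110] -> [  8.9  29.8 108.7] roll -0.0
[330 310  22] -> [ 96.8  32.2 108.6] roll -0.0
```

View pics/w6.png

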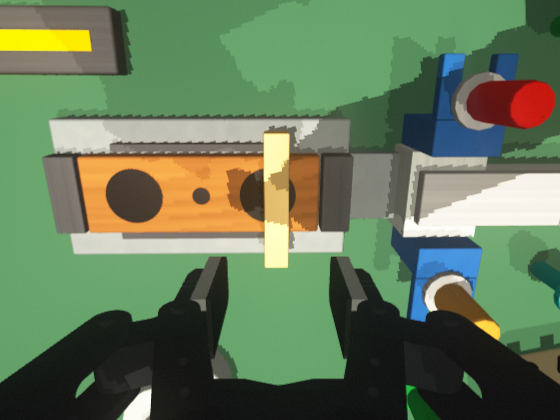

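Request:
{"api": "drive_tool", "payload": {
  "deltas": [0,28,28,-4,0.5,0,57,56,-8,0.5,0,86,84,-12,0.5,5,114,111,-16,0.5,10,143,139,-20,0.5,15,171,167,-24,0.5,20,200,195,-28,0.5,25,228,223,-31,0.5]
}}

```text
time_s: 17.18
eef_pos: [0.3867, 0.2143, 0.1183]
tool_rot: [-1.431, 1.035, 1.404]
contact_force: [1.0, 0.7, -0.6]
opening: 0.0428
```

Request:
{"api": "drive_tool", "payload": {
  "deltas": [2,10,36,0,0.5,5,20,72,0,0.5,9,30,108,0,0.5,9,30,109,0,0.5,9,30,109,0,0.5]
}}

```text
time_s: 17.6
eef_pos: [0.3252, 0.3108, 0.1072]
tool_rot: [-1.434, 1.036, 1.407]
contact_force: [0.6, -0.9, 0.7]
opening: 0.0429
```

Run:
```python
from m import *
c,P,o=wstick()
plan((329.5,309.5,22,107))
```

```text
1437 [278. 225.] [327.  311.6] [89.4 15.8] 17.0 16.4
t 17.65 tcp [325.7 309.7 107.3] yaw 106.9 down [ 0.022  0.004 -1.   ] F [ 0.1 -0.7 -0. ] open 42.7 q6 -2.43 q1 1.14
[329.5 309.5  22. ] -> [85.4 -1.7 -1. ] roll -0.1
```

Request:
{"api": "drive_tool", "payload": {
  "deltas": [25,-1.5,-1,0,0.5,50,-1.5,-1,0,0.5,75,-1.5,-1,0,0.5,85,-1.5,-1,0,0.5,85,-1.5,-1,0,0.5,85,-1.5,-1,0,0.9,85,-1.5,-1,0,0.9,85,-1.5,-1,0,0.9]
}}

```text
time_s: 18.32
eef_pos: [0.3299, 0.3097, 0.0234]
tool_rot: [-1.432, 1.036, 1.405]
contact_force: [0.5, -0.3, -0.6]
opening: 0.0145
```

Request:
{"api": "drive_tool", "payload": {
  "deltas": [0,0,0,0,0.9,0,0,0,0,0.9,-40,0,0,0,0.9,-80,0,0,0,0.9,-122,0,0,0,0.9,-122,0,0,0,0.9,-122,0,0,0,0.9]
}}

```text
time_s: 18.9
eef_pos: [0.3277, 0.3105, 0.1483]
tool_rot: [-1.428, 1.028, 1.405]
contact_force: [0.1, -0.5, -0.4]
opening: 0.0153
```

Run:
```python
from m import *
c,P,o=wstick(.137)
b=rk(0,-50)
go((*b,145,YY),(*b,80,YY),(*b,58,YY))
```

```text
5875 [280. 282.] [325.2 311.8] [89.7 16. ] 16.8 141.5
A end [   1.3  -36.8 -317.9] roll 31.1 of 31.1
B:
t 18.95 tcp [454.4  15.6 145.5] yaw 75.8 down [ 0.024  0.009 -1.   ] F [-0.2  0.2 -1.3] open 14.8 q6 -2.43 q1 1.13
[ 528.4 -154.9  145. ] -> [   0.8 -113.7 -147. ] roll 0.0
[ 528.4 -154.9   80. ] -> [  65.8 -112.3 -148. ] roll 0.0
[ 528.4 -154.9   58. ] -> [  87.7 -111.9 -148.3] roll 0.0
```

Request:
{"api": "drive_tool", "payload": {
  "deltas": [0,-5,-40,4,0.9,0,-9,-79,8,0.9,0,-14,-119,12,0.9,0,-18,-159,16,0.9,1,-23,-199,20,0.9,1,-28,-238,24,0.9,1,-32,-278,28,0.9,1,-37,-318,31,0.9]
}}

```text
time_s: 19.62
eef_pos: [0.4537, 0.0133, 0.1443]
tool_rot: [-1.025, 1.296, 1.015]
contact_force: [-0.1, 0.6, 0.4]
opening: 0.0147
```

Request:
{"api": "drive_tool", "payload": {
  "deltas": [0,-22,-29,0,0.9,0,-45,-59,0,0.9,0,-68,-88,0,0.9,0,-91,-118,0,0.9,1,-114,-147,0,0.9,1,-114,-147,0,0.9,1,-114,-147,0,0.9]
}}

```text
time_s: 20.2
eef_pos: [0.5268, -0.1591, 0.1408]
tool_rot: [-1.02, 1.301, 1.015]
contact_force: [-0.6, 0.2, -0.3]
opening: 0.0151
```

Run:
```python
from m import *
c,P,o=wstick(.138)
b=rk(0,-50); print(C.T@(np.array(o[0][2])+[1.3,-1.5]-O))
s=sense(); print(C.T@(s["eef_pos"][:2]*1000-O))
plan((*b,57.5,YY))
```

```text
6069 [280. 264.] [ 524.8 -156.9] [90.6 16. ] -14.5 134.1
[ -1.35080004 -53.99384538]
[ -1.20172501 -53.44046452]
t 20.25 tcp [ 526.4 -157.9  141.2] yaw 75.6 down [ 0.016  0.008 -1.   ] F [-0.  -0.3 -0.2] open 14.9 q6 -1.82 q1 -0.0
[ 528.4 -154.9   57.5] -> [83.7 -0.1  2.4] roll -0.2
```

Request:
{"api": "drive_tool", "payload": {
  "deltas": [25,0,3,0,0.9,50,0,3,0,0.9,70,0,3,0,0.9,79,0,3,0,0.9,82,0,3,0,0.9,83.5,0,3,0,0.9,84,0,3,0,0.9,84,0,3,0,0.5]
}}

```text
time_s: 20.92
eef_pos: [0.5293, -0.154, 0.0583]
tool_rot: [-1.023, 1.298, 1.015]
contact_force: [-1.0, -0.2, 0.0]
opening: 0.0257
```

Request:
{"api": "drive_tool", "payload": {
  "deltas": [0,0,0,0,0.5,0,0,0,0,0.5,0,0,0,0,0.5,-30,0,0,0,0.5,-60,0,0,0,0.5,-88,0,0,0,0.5,-88,0,0,0,0.4,-88,0,0,0,0.4]
}}

```text
time_s: 21.58
eef_pos: [0.5288, -0.1549, 0.1485]
tool_rot: [-1.025, 1.294, 1.012]
contact_force: [-0.9, -0.1, 0.4]
opening: 0.0513
```

Run:
```python
from m import *
c,P,o=wstick(.05)
for q in o: print(C.T@(np.array(q[2])+[1.3,-1.5]-O))
go((402.4,-388,110,0),(402.4,-388,22,0))
```

```text
1578 [279. 198.] [ 520.1 -149.8] [76.1 16. ] -14.2 50.4
2731 [434. 192.] [553.1 -56.2] [90.  17.2] -14.3 50.3
[ -7.6538737 -48.2692264]
[ 1.29079809 50.57384542]
A end [  32.4   63.7 -257.6] roll 56.0 of 75.6
B:
t 21.63 tcp [ 402.4 -388.   110. ] yaw 19.6 down [ 0.02   0.009 -1.   ] F [-0.5  0.2 -0.8] open 51.1 q6 -1.82 q1 0.01
[ 402.4 -388.   110. ] -> [0. 0. 0.] roll 19.6
[ 402.4 -388.    22. ] -> [88.  -0.1 -1.9] roll 19.6
```

Request:
{"api": "drive_tool", "payload": {
  "deltas": [0,8,-35,7,0.1,0,16,-70,14,0.1,5,25,-105,21,0.1,10,34,-140,28,0.1,15,43,-175,35,0.1,20,51,-210,42,0.1,26,59,-240,49,0.1,32,64,-258,56,0.1]
}}

```text
time_s: 22.3
eef_pos: [0.3995, -0.3901, 0.1084]
tool_rot: [-0.255, 1.537, 0.266]
contact_force: [0.5, -0.4, 0.7]
opening: 0.0768
```

Request:
{"api": "drive_tool", "payload": {
  "deltas": [0,0,0,7,0.1,0,0,0,14,0.1,0,0,0,19.5,0.1,0,0,0,19.5,0.1,0,0,0,19.5,0.1]
}}

```text
time_s: 22.72
eef_pos: [0.3988, -0.3898, 0.1072]
tool_rot: [0.013, 1.556, 0.005]
contact_force: [0.4, 0.2, -0.0]
opening: 0.0766
```

```bash
cat >> m.py <<'E'
def wstrip(zt=.014,mn=400):
    s=sense(); c=camera("wrist"); P=cloud(c,s); z=P[...,2]
    m=(abs(z-zt)<.006)
    o=[q for q in comps(m,P,mn)]; [print(*q) for q in o]; return c,P,o
E
python3 - <<'E'
from m import *
c,P,o=wstrip(); save(c,"w7")
c=camera("top"); P=cloud(c); z=P[...,2]; hsv=cv2.cvtColor(c["img"],cv2.COLOR_RGB2HSV); H,S=hsv[...,0],hsv[...,1]
m=(H>5)&(H<35)&(S>60)&(z>.045)&(z<.056)&(P[...,0]>.45)&(P[...,0]<.62)&(abs(P[...,1]+.1)<.12)
for q in comps(m,P): print("rackstick",*q,C.T@(np.array(q[2])-O))
plan((402.4,-388,22,0))
E
```

```text
21565 [280. 204.] [ 400.4 -387.1] [160.4  54.3] -89.5 14.5
17052 [515. 228.] [ 552.6 -400.2] [146.1  55.7] -89.7 14.5
rackstick 131 [301. 207.] [554.6 -58.9] [88.  15.8] -14.2 50.0 [ 1.78002823 49.45999898]
rackstick 137 [333. 217.] [ 527.5 -154.1] [89.6 15.6] -14.0 50.1 [ -1.05233593 -49.48153786]
t 22.82 tcp [ 399.2 -389.8  107.8] yaw -0.3 down [ 0.016  0.011 -1.   ] F [0.8 0.1 0.8] open 76.8 q6 -2.64 q1 -0.49
[ 402.4 -388.    22. ] -> [85.9  0.9  1.8] roll -0.3
```

View pics/w7.png

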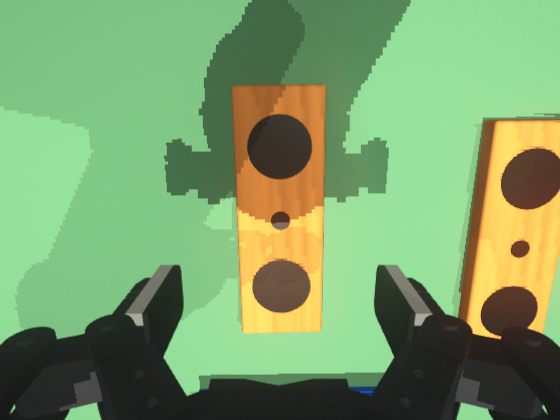

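The strip is centred between the jaws at (280,204), and both first-layer sticks are within 2 mm by the top camera. Descending.

Request:
{"api": "drive_tool", "payload": {
  "deltas": [25,1,1,0,0.1,50,1,1.5,0,0.1,75,1,1.5,0,0.1,84,1,1.5,0,0.1,86,1,1.5,0,0.1,86,1,1.5,0,0.6,86,1,1.5,0,0.6,86,1,1.5,0,0.6],
  "force": 50
}}

```text
time_s: 23.48
eef_pos: [0.4032, -0.3885, 0.0236]
tool_rot: [0.011, 1.552, 0.003]
contact_force: [-0.2, 0.4, -0.6]
opening: 0.0523
```

Request:
{"api": "drive_tool", "payload": {
  "deltas": [0,0,0,0,0.6,0,0,0,0,0.6,-40,0,0,0,0.6,-80,0,0,0,0.6,-120,0,0,0,0.6,-120,0,0,0,0.6,-120,0,0,0,0.6]
}}

```text
time_s: 24.07
eef_pos: [0.4023, -0.3904, 0.1469]
tool_rot: [0.008, 1.546, 0.001]
contact_force: [-0.3, 0.2, -2.2]
opening: 0.0522
```

Run:
```python
from m import *
c,P,o=wstrip(.137)
plan((*O,140,YX))
```

```text
42649 [278. 222.] [ 401.6 -372.8] [127.   65.2] 89.7 137.9
t 24.12 tcp [ 401.  -389.4  144.6] yaw -0.3 down [ 0.021  0.008 -1.   ] F [-0.  -0.  -1.8] open 52.0 q6 -2.64 q1 -0.49
[ 540.7 -106.4  140. ] -> [  9.9 283.7 138. ] roll 13.9
```

Request:
{"api": "drive_tool", "payload": {
  "deltas": [1,35,17,-7,0.6,2,71,34,-14,0.6,3,106,52,-21,0.6,5,142,69,-28,0.6,6,177,86,-35,0.6,7,213,103,-42,0.6,9,248,121,-49,0.6,10,283,138,-56,0.6]
}}

```text
time_s: 24.78
eef_pos: [0.5399, -0.1052, 0.1379]
tool_rot: [-0.761, 1.414, 0.76]
contact_force: [1.2, -0.1, -1.9]
opening: 0.0524
```

Request:
{"api": "drive_tool", "payload": {
  "deltas": [0,0,0,-7,0.6,0,0,0,-14,0.6,0,0,0,-21,0.6,0,0,0,-28,0.6,0,0,0,-35,0.6,0,0,0,-42,0.6,0,0,0,-49,0.6,0,0,0,-56,0.6]
}}

```text
time_s: 25.45
eef_pos: [0.5384, -0.1051, 0.1357]
tool_rot: [-1.492, 0.984, 1.482]
contact_force: [-0.4, -0.4, -1.5]
opening: 0.0523
```

Request:
{"api": "drive_tool", "payload": {
  "deltas": [0,0,0,-7,0.6,0,0,0,-14,0.6,0,0,0,-21,0.6,0,0,0,-28,0.6,0,0,0,-35,0.6,0,0,0,-42,0.6,0,0,0,-49,0.6,0,0,0,-49,0.6]
}}

```text
time_s: 26.12
eef_pos: [0.5371, -0.1051, 0.1338]
tool_rot: [-2.049, 0.323, 2.035]
contact_force: [1.0, -0.5, -1.6]
opening: 0.0522
```

Run:
```python
from m import *
plan((*O,110,YX))
```

```text
t 26.12 tcp [ 537.1 -105.1  133.8] yaw 161.5 down [ 0.008  0.009 -1.   ] F [ 1.  -0.5 -1.6] open 52.2 q6 -0.42 q1 0.1
[ 540.7 -106.4  110. ] -> [23.8  0.3 -3.7] roll -4.3
```

Request:
{"api": "drive_tool", "payload": {
  "deltas": [10,0,-3.5,-4.3,0.6,24,0,-3.5,-4.3,0.6,36,0,-3.5,-4.3,0.6,40,0,-3.5,-4.3,0.6,40,0,-3.5,-4.3,0.6,40,0,-3.5,-4.3,0.6]
}}

```text
time_s: 26.62
eef_pos: [0.5406, -0.106, 0.0934]
tool_rot: [-2.091, 0.252, 2.078]
contact_force: [0.9, 0.0, -1.5]
opening: 0.0522
```

Run:
```python
from m import *
s=sense(); c=camera("wrist"); P=cloud(c,s); z=P[...,2]; hsv=cv2.cvtColor(c["img"],cv2.COLOR_RGB2HSV); H,S=hsv[...,0],hsv[...,1]
save(c,"w8")
m=(z>.07)&(z<.1)
for q in comps(m,P,1000): print(*q,C.T@(np.array(q[2])-O))
m=(H>15)&(H<35)&(S>60)&(z>.044)&(z<.056)
for q in comps(m,P,200): print("stick",*q,C.T@(np.array(q[2])-O))
print(C.T@(s["eef_pos"][:2]*1000-O))
plan((*O,74,YX))
```

```text
44160 [278. 224.] [ 535.4 -119.6] [127.1  79.5] 75.7 84.1 [ -1.88770035 -14.09846046]
stick 629 [364. 152.] [ 489.6 -142.8] [15.7 12.9] 76.6 50.4 [-40.56771962 -47.85843839]
stick 236 [347. 338.] [516.5 -47.5] [16.8  6. ] 83.0 50.4 [-37.95381697  51.13079089]
[-0.22868051  0.37529388]
t 26.67 tcp [ 541. -106.   94.] yaw 165.7 down [ 0.008  0.008 -1.   ] F [ 0.  -0.5 -0.7] open 52.0 q6 -0.34 q1 0.1
[ 540.7 -106.4   74. ] -> [20.   0.7  0.3] roll -0.0
```

View pics/w8.png

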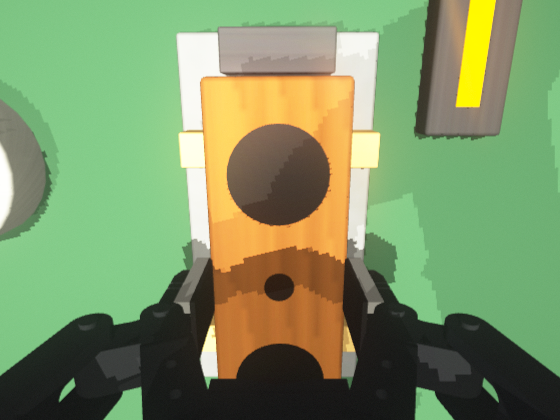

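Request:
{"api": "drive_tool", "payload": {
  "deltas": [7,1,0,0,0.6,13,1.5,0,0,0.6,17,1.5,0,0,0.6,19,1.5,0,0,0.6,20,1.5,0,0,0.6,20.5,1.5,0,0,0.6,20.5,1.5,0,0,0.2,20.5,1.5,0,0,0.2]
}}

```text
time_s: 27.33
eef_pos: [0.5414, -0.1072, 0.0738]
tool_rot: [-2.094, 0.251, 2.075]
contact_force: [-0.9, -0.2, -0.5]
opening: 0.0682
```

Request:
{"api": "drive_tool", "payload": {
  "deltas": [0,0,0,0,0.2,0,0,0,0,0.2,-25,0,0,0,0.2,-55,0,0,0,0.2,-80,0,0,0,0.2,-80,0,0,0,0.5,-80,0,0,0,0.5]
}}

```text
time_s: 27.92
eef_pos: [0.5416, -0.1078, 0.1555]
tool_rot: [-2.098, 0.25, 2.07]
contact_force: [-0.5, -0.6, 0.0]
opening: 0.0457
```

Run:
```python
from m import *
c,P,o=wstrip(.0645)
for q in o: print(C.T@(np.array(q[2])-O-[-1.1,1.3]))
sticks()
go((436.3,427.5,110,95),(436.3,427.5,22,95))
```

```text
21816 [282. 203.] [ 539.5 -105.1] [159.9  54.2] 76.2 64.6
[-0.09692309 -0.02461533]
top
   167 [131. 197.] [580.5 458. ] [89.2 19.5] -3.5 15.0
   166 [139. 244.] [435.  426.5] [88.6 18.3] 5.5 15.5
scene
   352 [429. 333.] [436.3 427.7] [90.9 16.2] 5.0 15.6
   221 [394. 389.] [582.3 459.2] [89.6 16.4] -6.2 15.3
A end [  27.1 -288.3  136.1] roll 56.0 of 70.7
B:
t 28.07 tcp [479.2 205.4 127.7] yaw 109.7 down [ 0.008  0.009 -1.   ] F [-0.8  0.2 -1.2] open 42.7 q6 -0.34 q1 0.09
[436.3 427.5 110. ] -> [ 19.2 -34.3 223.5] roll 14.7
[436.3 427.5  22. ] -> [107.2 -33.4 223. ] roll 14.7
```

Strip 1 sits within 0.2 mm, and a stick has been knocked to about (581,459), as warned. Fetching the third stick.

Request:
{"api": "drive_tool", "payload": {
  "deltas": [0,-34,16,5,0.5,0,-70,33,10,0.5,0,-106,50,15,0.5,0,-142,67,20,0.5,0,-178,84,25,0.5,5,-214,101,30,0.5,15,-250,118,35,0.5,25,-288,136,40,0.5]
}}

```text
time_s: 28.73
eef_pos: [0.4785, 0.205, 0.129]
tool_rot: [-1.648, 0.839, 1.644]
contact_force: [1.0, -0.4, -0.2]
opening: 0.0425
```

Run:
```python
from m import *
plan((436.3,427.5,110,95),(436.3,427.5,22,95))
```

```text
t 28.73 tcp [478.5 205.  129. ] yaw 125.5 down [ 0.007  0.008 -1.   ] F [ 1.  -0.4 -0.2] open 42.5 q6 -1.67 q1 0.72
[436.3 427.5 110. ] -> [ 20.4 -94.5 205.6] roll 30.5
[436.3 427.5  22. ] -> [108.4 -93.7 205.4] roll 30.5
```

Request:
{"api": "drive_tool", "payload": {
  "deltas": [3,-16,34,5,0.5,7,-32,69,10,0.5,10,-48,103,15,0.5,14,-64,137,20,0.5,17,-80,171,25,0.5,20,-94.5,205,30.5,0.5,20,-94.5,205.5,30.5,0.5,20,-94.5,205.5,30.5,0.5],
  "force": 40
}}

```text
time_s: 29.4
eef_pos: [0.4351, 0.4285, 0.1082]
tool_rot: [-1.274, 1.158, 1.274]
contact_force: [0.2, -0.5, -0.6]
opening: 0.0425
```

Run:
```python
from m import *
c,P,o=wstick()
plan((436.3,427.5,22,95))
```

```text
1453 [279. 219.] [433.7 430.2] [88.7 15.8] 5.0 16.4
214 [312. 362.] [541.8 461.1] [25.6 12.8] -44.3 13.4
t 29.45 tcp [435.4 427.1 108.5] yaw 95.1 down [ 0.005  0.005 -1.   ] F [ 1.2  0.5 -0.9] open 42.5 q6 -2.53 q1 1.04
[436.3 427.5  22. ] -> [86.5 -0.5 -0. ] roll 0.1
```

Descend, grip, lift high, then plan the carry.

Request:
{"api": "drive_tool", "payload": {
  "deltas": [25,0,0,0,0.5,50,0,0,0,0.5,75,0,0,0,0.5,85,0,0,0,0.5,86,0,0,0,0.5,86,0,0,0,0.9,86,0,0,0,0.9,86,0,0,0,0.9]
}}

```text
time_s: 30.12
eef_pos: [0.4367, 0.4283, 0.0244]
tool_rot: [-1.272, 1.156, 1.272]
contact_force: [-0.0, 0.5, -0.4]
opening: 0.0145
```

Request:
{"api": "drive_tool", "payload": {
  "deltas": [0,0,0,0,0.9,0,0,0,0,0.9,-40,0,0,0,0.9,-80,0,0,0,0.9,-125,0,0,0,0.9,-125,0,0,0,0.9,-125,0,0,0,0.9]
}}

```text
time_s: 30.7
eef_pos: [0.4369, 0.4292, 0.1541]
tool_rot: [-1.269, 1.146, 1.272]
contact_force: [0.4, 1.1, -0.1]
opening: 0.015
```

Run:
```python
from m import *
c,P,o=wstick(.14)
b=rk(0,-50)
go((*b,150,YY),(*b,88,YY))
```

```text
314 [279. 171.] [391.7 427.1] [15.9  4.2] -88.6 142.2
941 [278. 243.] [418.4 429.4] [33.6 16. ] 5.5 145.6
A end [  -2.3  -22.1 -319.2] roll 19.3 of 19.3
B:
t 30.75 tcp [486.  111.8 150.6] yaw 75.7 down [ 0.008  0.011 -1.   ] F [ 0.   0.6 -0.9] open 15.0 q6 -2.53 q1 1.04
[ 528.4 -154.9  150. ] -> [  -2.  -106.7 -248. ] roll -0.0
[ 528.4 -154.9   88. ] -> [  60.  -106.4 -248.8] roll -0.0
```

Request:
{"api": "drive_tool", "payload": {
  "deltas": [0,-3,-40,3,0.9,0,-6,-80,6,0.9,-1,-8,-120,9,0.9,-1,-11,-160,12,0.9,-1,-14,-200,15,0.9,-2,-17,-239,18,0.9,-2,-19,-279,19.3,0.9,-2,-22,-319,19.3,0.9]
}}

```text
time_s: 31.42
eef_pos: [0.4847, 0.1097, 0.1488]
tool_rot: [-1.019, 1.307, 1.026]
contact_force: [0.3, 0.5, -0.3]
opening: 0.0146
```

Request:
{"api": "drive_tool", "payload": {
  "deltas": [0,-16,-37,0,0.9,0,-32,-74,0,0.9,0,-48,-111,0,0.9,0,-64,-148,0,0.9,-1,-80,-186,0,0.9,-2,-96,-223,0,0.9,-2,-107,-248,0,0.9,-2,-107,-248,0,0.9]
}}

```text
time_s: 32.08
eef_pos: [0.5266, -0.1612, 0.1464]
tool_rot: [-1.013, 1.312, 1.023]
contact_force: [-0.1, 0.4, -0.8]
opening: 0.0149
```

Request:
{"api": "drive_tool", "payload": {
  "deltas": [25,0,0,0,0.9,45,0,0,0,0.9,45,0,0,0,0.9,45,0,0,0,0.9]
}}

```text
time_s: 32.42
eef_pos: [0.5252, -0.1605, 0.0996]
tool_rot: [-1.012, 1.316, 1.027]
contact_force: [0.3, 0.5, 0.6]
opening: 0.0148
```

Run:
```python
from m import *
b=rk(0,-50); s=sense(); print(C.T@(s["eef_pos"][:2]*1000-O))
c,P,o=wstick(s["eef_pos"][2]-.0075)
for q in o: print(C.T@(np.array(q[2])+[1.3,-1.5]-O))
plan((*b,88.4,YY))
```

```text
[ -1.64799419 -56.28524128]
5813 [280. 267.] [ 522.8 -158.4] [89.6 16.2] -14.5 91.9
[ -2.92003192 -55.93999833]
t 32.47 tcp [ 526.5 -160.5  101. ] yaw 75.5 down [ 0.     0.009 -1.   ] F [ 0.3 -0.9  0.2] open 14.8 q6 -1.81 q1 -0.01
[ 528.4 -154.9   88.4] -> [12.6 -0.4  5.9] roll -0.3
```

Request:
{"api": "drive_tool", "payload": {
  "deltas": [0,-2,6,0,0.9,5,-2,6,0,0.9,9,-2,6,0,0.9,11.5,-2,6,0,0.9,12.7,-2,6,0,0.9,13,-2,6,0,0.9,13,-2,6,0,0.5,13,-2,6,0,0.5]
}}

```text
time_s: 33.13
eef_pos: [0.53, -0.1552, 0.0881]
tool_rot: [-1.014, 1.313, 1.025]
contact_force: [0.1, -0.3, 0.7]
opening: 0.0379
```

Request:
{"api": "drive_tool", "payload": {
  "deltas": [0,0,0,0,0.5,0,0,0,0,0.5,-25,0,0,0,0.5,-65,0,0,0,0.5,-65,0,0,0,0.5,-65,0,0,0,0.5]
}}

```text
time_s: 33.63
eef_pos: [0.5316, -0.1559, 0.1558]
tool_rot: [-1.017, 1.308, 1.021]
contact_force: [-1.0, 0.1, -1.3]
opening: 0.0426
```

Run:
```python
from m import *
c,P,o=wstick(.08)
for q in o: print(C.T@(np.array(q[2])+[1.3,-1.5]-O))
sticks()
go((581.5,458.8,110,84),(581.5,458.8,22,84))
```

```text
2066 [280. 213.] [ 527.2 -152.6] [89. 16.] -14.5 80.4
[ -0.08310502 -49.23538457]
top
   162 [131. 197.] [580.8 459.9] [89.6 19.3] -6.1 15.5
scene
   170 [394. 389.] [582.7 459.2] [89.2 16.3] -6.5 15.3
A end [ 24.8  53.8 314.5] roll -8.6 of -8.6
B:
t 33.78 tcp [556.3 162.4 130.4] yaw 84.0 down [-0.001  0.009 -1.   ] F [-0.3  0.4 -0.2] open 42.6 q6 -1.82 q1 0.0
[581.5 458.8 110. ] -> [ 23.1   5.9 297.2] roll 0.0
[581.5 458.8  22. ] -> [111.1   5.7 296.4] roll 0.0
```

Request:
{"api": "drive_tool", "payload": {
  "deltas": [0,7,39,-1,0.5,0,13,79,-2,0.5,0,20,118,-3,0.5,0,27,157,-4,0.5,0,33,196,-5,0.5,0,40,236,-6,0.5,5,47,275,-7,0.5,10,54,314,-8.6,0.5]
}}

```text
time_s: 34.45
eef_pos: [0.5553, 0.1636, 0.144]
tool_rot: [-1.126, 1.253, 1.139]
contact_force: [1.8, -0.6, 0.3]
opening: 0.0426
```

Request:
{"api": "drive_tool", "payload": {
  "deltas": [5,1,38,0,0.5,10,2,76,0,0.5,15,2,114,0,0.5,20,3,152,0,0.5,25,4,190,0,0.5,30,5,228,0,0.5,35,6,266,0,0.5,38,6,297,0,0.5]
}}

```text
time_s: 35.12
eef_pos: [0.5787, 0.462, 0.1054]
tool_rot: [-1.127, 1.256, 1.14]
contact_force: [0.1, 0.2, 0.5]
opening: 0.0424
```

Request:
{"api": "drive_tool", "payload": {
  "deltas": [0,0,0,0,0.5,0,0,0,0,0.5]
}}

```text
time_s: 35.28
eef_pos: [0.5772, 0.4631, 0.1017]
tool_rot: [-1.13, 1.26, 1.142]
contact_force: [0.5, -0.9, -0.8]
opening: 0.0428
```

Run:
```python
from m import *
c,P,o=wstick()
plan((582,459.3,23,84))
```

```text
1589 [276. 219.] [579.5 461.9] [88.7 15.8] -6.4 16.4
t 35.33 tcp [577.6 461.7 102.6] yaw 84.2 down [-0.008  0.002 -1.   ] F [0.5 0.1 0.4] open 42.8 q6 -2.56 q1 0.89
[582.  459.3  23. ] -> [79.5 -5.3 -2. ] roll 0.2
```

Request:
{"api": "drive_tool", "payload": {
  "deltas": [25,-5,-2,0,0.5,50,-5,-2,0,0.5,70,-5,-2,0,0.5,78,-5,-2,0,0.5,79,-5,-2,0,0.5,79,-5,-2,0,0.9,79,-5,-2,0,0.9,79,-5,-2,0,0.9]
}}

```text
time_s: 36.0
eef_pos: [0.5828, 0.46, 0.0257]
tool_rot: [-1.128, 1.256, 1.141]
contact_force: [0.5, -1.0, 0.9]
opening: 0.0147
```

Request:
{"api": "drive_tool", "payload": {
  "deltas": [0,0,0,0,0.9,0,0,0,0,0.9,-40,0,0,0,0.9,-80,0,0,0,0.9,-130,0,0,0,0.9,-130,0,0,0,0.9,-130,0,0,0,0.9]
}}

```text
time_s: 36.58
eef_pos: [0.5854, 0.4619, 0.1628]
tool_rot: [-1.126, 1.243, 1.14]
contact_force: [0.1, 0.0, 0.4]
opening: 0.0146
```

Run:
```python
from m import *
s=sense(); c,P,o=wstick(s["eef_pos"][2]-.0075)
b=rk(0,50)
go((*b,155,YY),(*b,100,YY))
```

```text
5978 [279. 272.] [582.8 463.8] [89.6 16.2] -6.0 153.7
A end [  -0.6  -13.1 -319.7] roll 8.5 of 8.5
B:
t 36.63 tcp [565.  141.4 156.6] yaw 75.7 down [-0.001  0.01  -1.   ] F [ 0.6 -0.5 -0.5] open 14.3 q6 -2.55 q1 0.88
[553.  -57.9 155. ] -> [  -0.4  -37.5 -196.1] roll -0.0
[553.  -57.9 100. ] -> [  54.6  -37.7 -196.7] roll -0.0
```

Request:
{"api": "drive_tool", "payload": {
  "deltas": [0,-2,-40,1,0.9,0,-3,-80,2,0.9,0,-5,-120,3,0.9,0,-7,-160,4,0.9,0,-8,-200,5,0.9,-1,-10,-240,6,0.9,-1,-11,-280,7,0.9,-1,-13,-320,8.5,0.9]
}}

```text
time_s: 37.3
eef_pos: [0.5635, 0.1393, 0.1558]
tool_rot: [-1.015, 1.314, 1.031]
contact_force: [0.6, -0.8, -0.7]
opening: 0.0146
```

Request:
{"api": "drive_tool", "payload": {
  "deltas": [0,-8,-39,0,0.9,0,-15,-78,0,0.9,0,-23,-117,0,0.9,0,-30,-156,0,0.9,0,-37,-195,0,0.9,0,-37,-195,0,0.9,25,-37,-195,0,0.9,50,-37,-195,0,0.9]
}}

```text
time_s: 37.97
eef_pos: [0.5515, -0.059, 0.1038]
tool_rot: [-1.014, 1.312, 1.028]
contact_force: [-0.2, 1.2, -0.9]
opening: 0.0147
```

Request:
{"api": "drive_tool", "payload": {
  "deltas": [0,0,0,0,0.9,0,0,0,0,0.9]
}}

```text
time_s: 38.13
eef_pos: [0.5502, -0.0591, 0.1021]
tool_rot: [-1.013, 1.316, 1.031]
contact_force: [0.7, -2.0, -0.4]
opening: 0.0147
```

Run:
```python
from m import *
b=rk(0,50); s=sense(); print(C.T@(s["eef_pos"][:2]*1000-O))
c,P,o=wstick(s["eef_pos"][2]-.0075)
for q in o: print(C.T@(np.array(q[2])+[1.3,-1.5]-O))
plan((*b,89.7,YY))
```

```text
[-2.40099063 48.22544148]
7977 [278. 270.] [548.1 -56.9] [90.5 15.9] -14.5 93.1
[-3.38304915 48.66461732]
t 38.18 tcp [551.5 -58.8 103.6] yaw 75.6 down [-0.002  0.01  -1.   ] F [1.1 0.3 0.2] open 14.3 q6 -1.99 q1 0.18
[553.  -57.9  89.7] -> [13.9 -1.3  1.1] roll -0.1
```

Request:
{"api": "drive_tool", "payload": {
  "deltas": [4,-2.5,1.5,0,0.9,8,-2.5,1.5,0,0.9,11,-2.5,1.5,0,0.9,13,-2.5,1.5,0,0.9,14,-2.5,1.5,0,0.9,14.3,-2.5,1.5,0,0.9,14.3,-2.5,1.5,0,0.5,14.3,-2.5,1.5,0,0.5]
}}

```text
time_s: 38.85
eef_pos: [0.5544, -0.0579, 0.0895]
tool_rot: [-1.015, 1.312, 1.029]
contact_force: [-0.4, -0.8, -0.7]
opening: 0.0378
```

Request:
{"api": "drive_tool", "payload": {
  "deltas": [0,0,0,0,0.5,0,0,0,0,0.5,-25,0,0,0,0.5,-65,0,0,0,0.5,-65,0,0,0,0.3,-65,0,0,0,0.3]
}}

```text
time_s: 39.35
eef_pos: [0.5562, -0.0583, 0.1573]
tool_rot: [-1.017, 1.306, 1.025]
contact_force: [-0.4, 0.6, -1.1]
opening: 0.0599
```

Run:
```python
from m import *
c,P,o=wstick(.08)
for q in o: print(C.T@(np.array(q[2])+[1.3,-1.5]-O))
c=camera("top"); P=cloud(c); z=P[...,2]; hsv=cv2.cvtColor(c["img"],cv2.COLOR_RGB2HSV); H,S=hsv[...,0],hsv[...,1]
m=(H>5)&(H<17)&(S>120)&(z>.005)&(z<.03)&(P[...,0]>.3)&(P[...,1]<-.25)
[print(*q) for q in comps(m,P,100)]
go((554.5,-408.7,110,0.6),(554.5,-408.7,22,0.6))
```

```text
4090 [277. 216.] [551.9 -55.4] [89.8 15.9] -14.5 80.4
4831 [104. 218.] [ 527.9 -152.4] [89.8 16.9] -14.5 80.3
[-0.06920163 51.05384619]
[  0.54612596 -48.86923108]
697 [417. 210.] [ 553.8 -409.3] [160.6  52.6] -89.0 14.0
A end [  37.   -79.4 -307.8] roll 56.0 of 75.0
B:
t 39.45 tcp [ 554.5 -375.9  114.1] yaw 19.6 down [-0.001  0.01  -1.   ] F [-0.2 -0.1  0.1] open 59.7 q6 -1.99 q1 0.18
[ 554.5 -408.7  110. ] -> [  3.8 -30.9 -11. ] roll 19.0
[ 554.5 -408.7   22. ] -> [ 91.8 -31.8 -11.1] roll 19.0
```

Request:
{"api": "drive_tool", "payload": {
  "deltas": [0,-10,-38,-5,0.1,5,-20,-77,-10,0.1,10,-30,-115,-15,0.1,15,-40,-154,-20,0.1,20,-50,-192,-25,0.1,25,-60,-231,-30,0.1,31,-70,-269,-35,0.1,37,-79,-308,-40,0.1]
}}

```text
time_s: 40.12
eef_pos: [0.5531, -0.3776, 0.112]
tool_rot: [-1.523, 0.953, 1.54]
contact_force: [1.2, 1.0, 0.6]
opening: 0.0771
```

Run:
```python
from m import *
plan((554.3,-408.9,110,0.6))
```

```text
t 40.12 tcp [ 553.1 -377.6  112. ] yaw 115.9 down [-0.004  0.011 -1.   ] F [1.2 1.  0.6] open 77.1 q6 -0.75 q1 -0.36
[ 554.3 -408.9  110. ] -> [  1.7  12.6 -28.7] roll -64.7
```

Request:
{"api": "drive_tool", "payload": {
  "deltas": [0,3,-7,-7,0.1,1,6,-14,-14,0.1,1.5,9,-21,-21,0.1,1.5,12.5,-28.5,-28,0.1,1.5,12.5,-28.5,-35,0.1,1.5,12.5,-28.5,-42,0.1,1.5,12.5,-28.5,-49,0.1,1.5,12.5,-28.5,-56,0.1]
}}

```text
time_s: 40.78
eef_pos: [0.5534, -0.4084, 0.108]
tool_rot: [-2.136, 0.133, 2.154]
contact_force: [-0.1, 0.2, 0.4]
opening: 0.077
```

Request:
{"api": "drive_tool", "payload": {
  "deltas": [0,0,0,-7,0.1,0,0,0,-8.7,0.1,0,0,0,-8.7,0.1,0,0,0,-8.7,0.1]
}}

```text
time_s: 41.12
eef_pos: [0.5528, -0.4081, 0.1065]
tool_rot: [2.211, 0.031, -2.232]
contact_force: [-0.4, -0.3, 0.4]
opening: 0.0769
```

Run:
```python
from m import *
c,P,o=wstrip()
plan((554.3,-408.9,22,0.6))
```

```text
1000 [466.   9.] [ 449.8 -523.7] [98.8  5. ] -2.6 14.2
21837 [275. 199.] [ 552.6 -407.7] [160.3  54.2] -89.8 14.6
t 41.17 tcp [ 552.9 -408.2  106.9] yaw -179.2 down [-0.009  0.014 -1.   ] F [0.7 0.5 0.4] open 76.8 q6 0.43 q1 -0.41
[ 554.3 -408.9   22. ] -> [84.9  1.9 -2.1] roll 0.2
```

Request:
{"api": "drive_tool", "payload": {
  "deltas": [25,1,-1,0,0.1,50,1.5,-2,0,0.1,72,1.5,-2,0,0.1,82,1.5,-2,0,0.1,84,1.5,-2,0,0.1,84,1.5,-2,0,0.6,84,1.5,-2,0,0.6,84,1.5,-2,0,0.6],
  "force": 50
}}

```text
time_s: 41.83
eef_pos: [0.5555, -0.4091, 0.025]
tool_rot: [2.214, 0.03, -2.226]
contact_force: [0.8, -0.4, -2.5]
opening: 0.0523
```

Request:
{"api": "drive_tool", "payload": {
  "deltas": [0,0,0,0,0.6,0,0,0,0,0.6,-40,0,0,0,0.6,-80,0,0,0,0.6,-120,0,0,0,0.6,-120,0,0,0,0.6,-120,0,0,0,0.6]
}}

```text
time_s: 42.42
eef_pos: [0.5577, -0.4112, 0.1492]
tool_rot: [2.22, 0.026, -2.216]
contact_force: [-0.1, -0.2, -2.9]
opening: 0.052
```

Run:
```python
from m import *
go((*O,140,YX),(*O,115,YX))
```

```text
A end [  11.8 -305.    12.6] roll 15.1 of 15.1
B:
t 42.42 tcp [ 540.7 -106.4  140. ] yaw 165.8 down [ 0.002  0.009 -1.   ] F [-0.1 -0.2 -2.9] open 52.0 q6 0.43 q1 -0.41
[ 540.7 -106.4  140. ] -> [-0.  0. -0.] roll 0.0
[ 540.7 -106.4  115. ] -> [25.   0.2 -0. ] roll 0.0
```

Request:
{"api": "drive_tool", "payload": {
  "deltas": [0,-38,1,2,0.6,0,-76,3,4,0.6,0,-114,5,6,0.6,2,-152,6,8,0.6,4,-190,8,10,0.6,6,-228,10,12,0.6,9,-267,11,14,0.6,12,-305,12.5,15.1,0.6]
}}

```text
time_s: 43.08
eef_pos: [0.539, -0.1045, 0.1382]
tool_rot: [-2.081, 0.254, 2.087]
contact_force: [0.8, 0.6, -1.4]
opening: 0.0517
```

Request:
{"api": "drive_tool", "payload": {
  "deltas": [0,0,0,0,0.6,8,0,0,0,0.6,15,0,0,0,0.6,15,0,0,0,0.6,15,0,0,0,0.6]
}}

```text
time_s: 43.5
eef_pos: [0.5382, -0.1056, 0.1218]
tool_rot: [-2.078, 0.256, 2.089]
contact_force: [0.6, -0.9, -1.8]
opening: 0.0521
```

Run:
```python
from m import *
s=sense(); c=camera("wrist"); P=cloud(c,s); z=P[...,2]; hsv=cv2.cvtColor(c["img"],cv2.COLOR_RGB2HSV); H,S=hsv[...,0],hsv[...,1]
m=abs(z-s["eef_pos"][2]+.01)<.012
for q in comps(m,P,1000):
    d=C.T@(np.array(q[2])-O-[-1.1,1.3]); print(*q,d, "far end y",d[1]-q[3][0]/2)
print(C.T@(s["eef_pos"][:2]*1000-O))
plan((*O,105,YX))
```

```text
43886 [279. 221.] [ 533.  -118.9] [130.1  79.4] 75.1 111.8 [ -3.00000856 -14.99999829] far end y -80.04999828794458
[-2.58581715  0.11885471]
t 43.55 tcp [ 538.7 -105.6  122.5] yaw 165.5 down [-0.003  0.009 -1.   ] F [-0.6  0.8 -2.7] open 52.3 q6 -0.34 q1 0.1
[ 540.7 -106.4  105. ] -> [17.4  0.4 -2.2] roll -0.2
```

Request:
{"api": "drive_tool", "payload": {
  "deltas": [5,0,-2.3,0,0.6,10,0,-2.3,0,0.6,14,0,-2.3,0,0.6,16.3,0,-2.3,0,0.6,17.5,0,-2.3,0,0.6,18,0,-2.3,0,0.6,18,0,-2.3,0,0.2,18,0,-2.3,0,0.2]
}}

```text
time_s: 44.22
eef_pos: [0.5416, -0.106, 0.1049]
tool_rot: [-2.081, 0.256, 2.085]
contact_force: [-0.2, -0.5, -0.3]
opening: 0.0681
```

Request:
{"api": "drive_tool", "payload": {
  "deltas": [0,0,0,0,0.2,0,0,0,0,0.2,-25,0,0,0,0.2,-60,0,0,0,0.2,-60,0,0,0,0.2,-60,0,0,0,0.2]
}}

```text
time_s: 44.72
eef_pos: [0.5432, -0.1064, 0.1674]
tool_rot: [-2.087, 0.254, 2.079]
contact_force: [0.0, -0.2, -0.1]
opening: 0.0681
```

Run:
```python
from m import *
c,P,o=wstrip(.0945)
for q in o: print(C.T@(np.array(q[2])-O-[-1.1,1.3]))
c=camera("top"); P=cloud(c); z=P[...,2]; hsv=cv2.cvtColor(c["img"],cv2.COLOR_RGB2HSV); H,S=hsv[...,0],hsv[...,1]
m=(z>.01)&(z<.03)&(abs(P[...,0]-.42)<.1)&(abs(P[...,1]+.18)<.09)
[print("weight",*q) for q in comps(m,P,50)]
go((420,-180,100,YX),(420,-180,22,YX))
```

```text
25589 [284. 208.] [ 539.1 -105.2] [159.8  54.2] 75.1 94.6
[-0.46000013 -0.21999974]
weight 177 [334. 231.] [ 489.  -158.2] [80.8 25.1] 75.7 20.1
weight 444 [341. 253.] [ 420.9 -181.9] [99.7 40.1] 75.9 18.0
A end [ 64.2 102.2  98.8] roll -0.2 of -0.2
B:
t 44.82 tcp [ 420. -180.  100.] yaw 165.7 down [-0.001  0.009 -1.   ] F [-0.6 -0.5 -0.6] open 68.3 q6 -0.34 q1 0.09
[ 420 -180  100] -> [-0. -0.  0.] roll -0.0
[ 420 -180   22] -> [78.   0.7 -0.3] roll -0.0
```

Request:
{"api": "drive_tool", "payload": {
  "deltas": [0,26,25,0,0.35,0,52,50,0,0.35,0,77,75,0,0.35,0,102,98,0,0.35,30,103,98,0,0.35,64,103,98,0,0.35,64,103,98,0,0.35,64,103,98,0,0.35],
  "force": 70
}}

```text
time_s: 45.48
eef_pos: [0.419, -0.181, 0.0987]
tool_rot: [-2.075, 0.256, 2.092]
contact_force: [0.4, 0.1, 1.4]
opening: 0.0555
```

Run:
```python
from m import *
c,P,o=wstrip(.018)
plan((420.7,-181.7,22,YX))
```

```text
10980 [274. 218.] [ 419.6 -179.9] [99.9 40.1] 75.6 18.5
9206 [518. 283.] [286.9 -96.7] [94.8 60.6] 84.6 20.3
4561 [114. 248.] [ 520.2 -183. ] [101.1  45.2] -14.1 20.3
t 45.53 tcp [ 420.7 -181.1  100.1] yaw 165.6 down [-0.003  0.009 -1.   ] F [ 1.2 -0.8  0.7] open 55.7 q6 -0.19 q1 -0.06
[ 420.7 -181.7   22. ] -> [78.1  1.2 -0.6] roll -0.2
```

Request:
{"api": "drive_tool", "payload": {
  "deltas": [25,1,-0.5,0,0.35,50,1,-0.5,0,0.35,70,1,-0.5,0,0.35,76,1,-0.5,0,0.35,77,1,-0.5,0,0.35,77,1,-0.5,0,0.8,77,1,-0.5,0,0.8,77,1,-0.5,0,0.8]
}}

```text
time_s: 46.2
eef_pos: [0.4219, -0.1815, 0.0248]
tool_rot: [-2.083, 0.255, 2.085]
contact_force: [0.3, 0.3, 5.3]
opening: 0.0379
```

Request:
{"api": "drive_tool", "payload": {
  "deltas": [0,0,0,0,0.8,0,0,0,0,0.8,-30,0,0,0,0.8,-65,0,0,0,0.8,-100,0,0,0,0.8,-135,0,0,0,0.8,-135,0,0,0,0.8,-135,0,0,0,0.8]
}}

```text
time_s: 46.87
eef_pos: [0.4225, -0.1825, 0.1614]
tool_rot: [-2.087, 0.254, 2.079]
contact_force: [-0.3, 0.3, -5.6]
opening: 0.0384
```

Run:
```python
from m import *
plan((*O,155,YX),(*O,125,YX))
```

```text
t 46.87 tcp [ 422.5 -182.5  161.4] yaw 165.6 down [ 0.005  0.009 -1.   ] F [-0.3  0.3 -5.6] open 38.4 q6 -0.19 q1 -0.06
[ 540.7 -106.4  155. ] -> [   7.6 -103.1  -95.5] roll -0.2
[ 540.7 -106.4  125. ] -> [  37.6 -102.9  -95.4] roll -0.2
```

Request:
{"api": "drive_tool", "payload": {
  "deltas": [0,-20,-19,0,0.8,0,-46,-43,0,0.8,2,-74,-69,0,0.8,5,-95,-88,0,0.8,8,-103,-95.5,0,0.8,20,-103,-95.5,0,0.8,30,-103,-95.5,0,0.8,30,-103,-95.5,0,0.8]
}}

```text
time_s: 47.53
eef_pos: [0.5372, -0.1063, 0.128]
tool_rot: [-2.076, 0.256, 2.09]
contact_force: [-0.4, 0.6, -4.2]
opening: 0.0379
```

Request:
{"api": "drive_tool", "payload": {
  "deltas": [0,0,0,0,0.8,0,0,0,0,0.8]
}}

```text
time_s: 47.7
eef_pos: [0.5354, -0.1067, 0.1267]
tool_rot: [-2.072, 0.258, 2.093]
contact_force: [0.5, -0.2, -4.4]
opening: 0.038
```

Run:
```python
from m import *
s=sense(); c=camera("wrist"); P=cloud(c,s); z=P[...,2]; hsv=cv2.cvtColor(c["img"],cv2.COLOR_RGB2HSV); H,S=hsv[...,0],hsv[...,1]
m=(H>20)&(H<33)&(S>180)&(abs(z-s["eef_pos"][2]+.007)<.012)
for q in comps(m,P,100): print(*q,C.T@(np.array(q[2])-O-[-1.1,1.3]))
print(C.T@(s["eef_pos"][:2]*1000-O))
plan((*O,118.8,YX))
```

```text
4891 [279. 281.] [ 534.1 -104.9] [70.7 12.1] 75.5 120.7 [-5.38000066 -1.15999693]
[-5.0400537  -1.61129716]
t 47.75 tcp [ 536.2 -106.8  127.5] yaw 165.4 down [-0.007  0.009 -1.   ] F [ 0.4  0.  -4.3] open 37.9 q6 -0.34 q1 0.09
[ 540.7 -106.4  118.8] -> [ 8.7 -1.4 -4.4] roll -0.3
```

Request:
{"api": "drive_tool", "payload": {
  "deltas": [0,-1.3,-4.7,0,0.8,3,-1.3,-4.7,0,0.8,6,-1.3,-4.7,0,0.8,8,-1.3,-4.7,0,0.8,9,-1.3,-4.7,0,0.8,9.5,-1.3,-4.7,0,0.8,9.5,-1.3,-4.7,0,0.8]
}}

```text
time_s: 48.33
eef_pos: [0.541, -0.1067, 0.1188]
tool_rot: [-2.075, 0.257, 2.091]
contact_force: [-3.1, 0.2, 3.4]
opening: 0.0378
```

Run:
```python
from m import *
plan((*O,118.8,YX))
```

```text
t 48.33 tcp [ 541.  -106.7  118.8] yaw 165.5 down [-0.007  0.009 -1.   ] F [-3.1  0.2  3.4] open 37.8 q6 -0.34 q1 0.09
[ 540.7 -106.4  118.8] -> [ 0.  -0.2  0.4] roll -0.3
```

In contact and centred. Releasing, lifting and moving clear.

Request:
{"api": "drive_tool", "payload": {
  "deltas": [0,0,0,0,0.4,0,0,0,0,0.4,0,0,0,0,0.4,-20,0,0,0,0.4,-50,0,0,0,0.4,-85,0,0,0,0.4,-120,0,0,0,0.4,-120,0,0,0,0.4]
}}

```text
time_s: 49.0
eef_pos: [0.546, -0.1083, 0.247]
tool_rot: [-2.092, 0.256, 2.075]
contact_force: [0.3, -0.4, 1.7]
opening: 0.0511
```

Request:
{"api": "drive_tool", "payload": {
  "deltas": [0,35,0,0,0.4,0,70,0,0,0.4,0,105,0,0,0.4,0,140,0,0,0.4,0,175,0,0,0.4,0,210,0,0,0.4,0,240,0,0,0.4,0,240,0,0,0.4]
}}

```text
time_s: 49.67
eef_pos: [0.4848, -0.345, 0.2442]
tool_rot: [-2.09, 0.262, 2.073]
contact_force: [0.2, 0.9, -0.2]
opening: 0.0515
```

Run:
```python
from m import *
ims=[]
for n in ("top","scene"):
    c=camera(n); P=cloud(c); z=P[...,2]; hsv=cv2.cvtColor(c["img"],cv2.COLOR_RGB2HSV); H,S,V=[hsv[...,i].astype(int) for i in range(3)]
    rx=(P[...,:2]*1000-O)@C
    nr=(abs(rx[...,0])<60)&(abs(rx[...,1])<110)
    for k,m in dict(weight=nr&(z>.107)&(z<.118),strip=nr&(z>.09),pin=((H<5)|(H>174))&(S>150)&(z>.06)&(z<.12),brass=(H>14)&(H<24)&(S>120)&(z>.075)&(abs(rx[...,1]-165)<30)&(abs(rx[...,0])<100),
       knob=(V<70)&(z>.055)&(abs(rx[...,0])<30)&(abs(rx[...,1]-320)<40),bob=(z>.04)&(z<.055)&(H>5)&(H<25)&(abs(P[...,1]-.33)<.05)&(P[...,0]<.7),driver=(abs(P[...,0]-.709)<.08)&(abs(P[...,1]+.18)<.08)&(z>.01)).items():
        for q in comps(m,P,20): print(n,k,*q,(C.T@(np.array(q[2])-O)).round(1))
    y,x=(120,200) if n=="top" else (140,170)
    ims.append(cv2.resize(c["img"][y:y+150,x:x+180,::-1],(400,333)))
cv2.imwrite("pics/end.png",np.hstack(ims))
```

```text
top weight 456 [318. 210.] [ 540.3 -107.4] [99.6 40.1] 75.3 112.3 [-0.1 -1.1]
top strip 2405 [367. 196.] [ 524.7 -169.7] [119.9  89.4] -14.3 567.0 [  0.1 -65.3]
top strip 996 [318. 211.] [ 539.9 -107.4] [159.8  54.5] 75.1 104.6 [-0.5 -1.2]
top pin 42 [256. 216.] [520.5  71.2] [20.4 17.7] 88.0 102.7 [-63.3 167.2]
top brass 45 [268. 175.] [641.1  38.1] [22.  17.3] 1.9 103.1 [ 61.7 164.8]
top knob 44 [210. 182.] [618.6 208.4] [19.8 17.3] 78.9 87.7 [ -2.  324.3]
top bob 187 [170. 204.] [556.5 328.9] [46.1 43.3] -85.3 46.4 [-91.8 425.8]
top driver 694 [343. 158.] [ 708.8 -184.6] [89.1 83.8] -43.9 50.2 [182.2 -34.4]
scene weight 617 [237. 170.] [ 541.4 -105.9] [102.  40.] 75.4 111.9 [0.6 0.7]
scene strip 1019 [193.  11.] [ 557.3 -136. ] [74.8 15.8] -19.5 517.6 [ 23.4 -24.6]
scene strip 1268 [238. 175.] [ 541.  -106.1] [162.3  54.3] 74.9 104.8 [0.2 0.4]
scene pin 112 [290. 221.] [523.5  70.3] [21.  17.6] 51.8 101.6 [-60.2 167. ]
scene brass 111 [237. 240.] [642.8  38.5] [21.8 17.7] 54.4 102.6 [ 63.3 165.6]
scene knob 109 [295. 297.] [623.1 211.2] [18.7 16.7] 55.2 86.5 [  1.7 328.1]
scene bob 412 [357. 326.] [557.4 329.4] [46.8 45.4] -29.2 46.8 [-91.1 426.5]
scene driver 1105 [164. 205.] [ 709.5 -180.2] [88.8 82.7] 1.9 48.7 [181.8 -30. ]
```

View pics/end.png

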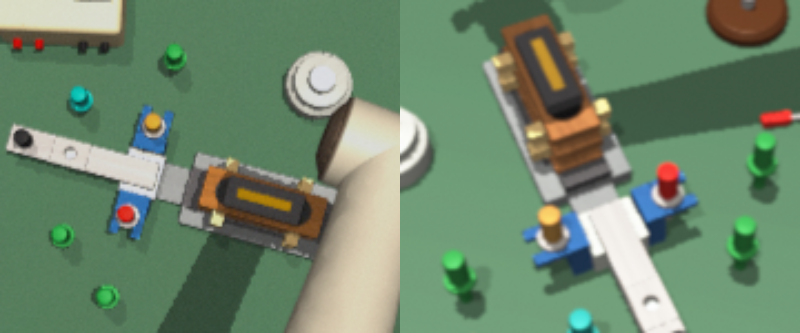

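The final picture shows the complete stack with the weight on top at (262,200), the red pin upright in the near notch at (126,214), the brass spare in the far notch at (152,124), and the keeper out. Handing in.

```bash
python3 -c "
from h import *
print(sense()['time_s'], sense()['contact_force']); print(sign_off())"
```

```text
49.7667 [-0.53728019 -0.65464638  0.43098986]
the job is handed in; nothing more can be done
None
```

The job is done and handed in at 49.8 s of robot time, in the order asked. The red pin is parked in the near notch (the brass spare was in the far one) and the keeper is pulled out. The weight was set aside, both strips were stacked on two sticks each, and the weight now lies on the top strip.

Last checks, from the top and scene cameras with the arm clear:

| Item | Last reading |
|---|---|
| Weight | Centred within about 1 mm, lengthwise along the stack |
| Top strip | Within about 1.3 mm of centre; its angle is under 1° off the rack's |
| Sticks | Within about 2 mm of their places after release (the first-layer pair before the strip went on, the second pair likewise) |
| Red pin | Upright in the near notch; head reads about 2 mm off the notch centre along y, about what the 18 mm notch leaves free |
| Keeper | Reached its stop with about 18 N; knob reads rack y 324 mm (top) and 328 mm (scene), so fully out |
| Brass spare, bobbin, driver | In their starting places, to within the cameras' accuracy |

- **Camera agreement:** the cameras differed from each other by about 2–4 mm, so I averaged them and corrected for the wrist camera's offset.
- **Knocked stick:** one stick was knocked a few centimetres during the run. I measured it again before picking it up.
- **No check failed.**

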